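# Clear the pen pot and rebuild the stacking desk pots

### The job

Lift the square pen pot out of the wide white pot and stand it upright in the middle of the square cork coaster. Then build the pot tower on the round cork coaster, from the bottom up: the wide pot in the middle of the coaster, the middle-sized pot seated on it, and the narrow pot seated on that, each with its foot fully home in the mouth below. Leave everything standing upright, and do not disturb the mouse, note block, stapler and tape roll.

Things in the scene. Friction and masses are not known exactly. Their poses are not given: they have to be found in the camera images.
- wide_pot: Loose white ceramic pot, widest of three, round, 64 mm outside diameter, 42 mm high, plain flat underside, no foot. Mouth 46 mm in diameter (wall 9 mm), inner floor 6 mm above the underside. At the start the square pen pot stands inside it. Origin: centre of the underside; z up its axis. About 0.13 to 0.25 kg.
- middle_pot: Loose white ceramic pot, middle size: round body 54 mm in diameter above a narrower foot 41 mm in diameter and 7 mm high (lower edge bevelled 2 mm); 47 mm high overall; mouth 37 mm in diameter, wall 8.5 mm. Origin: centre of the foot's underside; z up its axis. Its foot drops into the wide pot's mouth with 2.5 mm play all round and its shoulder rests on that rim; seated, its origin is 35 mm above the wide pot's origin. About 0.1 to 0.2 kg.
- narrow_pot: Loose white ceramic pot, narrowest of three: round body 44 mm in diameter above a foot 32 mm in diameter and 7 mm high (lower edge bevelled 2 mm); 50 mm high overall; mouth 35 mm in diameter, wall 4.5 mm. Origin: centre of the foot's underside; z up its axis. Its foot drops into the middle pot's mouth with 2.5 mm play all round; seated, its origin is 40 mm above the middle pot's origin. About 0.07 to 0.14 kg.
- pen_pot: Loose empty pen pot of dark sheet steel, square, 30 by 30 mm outside, 68 mm high, wall 2.5 mm, open at the top. At the start it stands on the inner floor of the wide pot, snug (corners about 2 mm from the wall), its top 32 mm above the wide pot's rim. Origin: centre of the underside; x and y are square to its sides, z up. About 0.07 to 0.12 kg.
- round_coaster: Fixed round cork coaster lying on the desk, 100 mm in diameter, 5 mm thick. Origin: centre of its underside, on the desk (its top is 5 mm higher).
- square_coaster: Fixed square cork coaster lying on the desk, 85 by 85 mm, 5 mm thick. Origin: centre of its underside, on the desk (its top is 5 mm higher).
- mouse: Bystander, loose: black computer mouse, 100 mm (x) by 60 mm (y), 31 mm high. Origin: centre of the underside. Leave it where it lies.
- note_block: Bystander, loose: block of white note paper on a card base, 76 by 76 mm, 30 mm high. Origin: centre of the underside. Leave it where it lies.
- stapler: Bystander, loose: grey and black desk stapler, 120 mm (x) by 36 mm (y), 43 mm high. Origin: centre of the underside. Leave it where it lies.
- tape_roll: Bystander, loose: roll of brown parcel tape lying flat, 72 mm in diameter, hole about 47 mm in diameter, 20 mm high. Origin: centre of the underside. Leave it where it lies.

How it is judged:
On the way, in this order (a step that is already met when the one before it is completed fails the run):
1. the pen pot is out of the wide pot and stands on the square coaster (horizontal distance between pen_pot and square_coaster below 0.015 m and z of pen_pot in the frame of square_coaster between 0.002 and 0.008 m and angle between pen_pot's own z axis and vertical below 0.1 rad), for 0.2 s.
2. the wide pot stands on the round coaster (horizontal distance between wide_pot and round_coaster below 0.015 m and z of wide_pot in the frame of round_coaster between 0.002 and 0.008 m and angle between wide_pot's own z axis and vertical below 0.1 rad), for 0.2 s.
3. the middle-sized pot is seated on the wide pot, on the coaster (all of step 2 and horizontal distance between middle_pot and wide_pot below 0.006 m and z of middle_pot in the frame of wide_pot between 0.032 and 0.038 m and angle between middle_pot's own z axis and vertical below 0.1 rad), for 0.2 s.
4. the narrow pot is seated on the middle-sized pot (all of step 3 and horizontal distance between narrow_pot and middle_pot below 0.006 m and z of narrow_pot in the frame of middle_pot between 0.037 and 0.043 m and angle between narrow_pot's own z axis and vertical below 0.1 rad), for 0.2 s.
At the end, for the whole second after the job is handed in: Pen pot on the square coaster, wide pot on the round one, each within 15 mm of its centre; middle pot seated in the wide pot and narrow pot in the middle one (within 6 mm of the axis, 3 mm of seated height); all upright within 0.1 rad and at rest (under 0.02 m/s, 0.2 rad/s) (all of step 1 and all of step 4 and linear speed of each of pen_pot, wide_pot, middle_pot, narrow_pot below 0.02 m/s and angular speed of each of pen_pot, wide_pot, middle_pot, narrow_pot below 0.2 rad/s); the robot touches nothing.
It fails at once if the mouse is moved more than 20 mm (distance of mouse from where it was at the start of the episode above 0.02 m).
It fails at once if the note block is moved more than 20 mm (distance of note_block from where it was at the start of the episode above 0.02 m).
It fails at once if the stapler is moved more than 20 mm (distance of stapler from where it was at the start of the episode above 0.02 m).
It fails at once if the tape roll is moved more than 20 mm (distance of tape_roll from where it was at the start of the episode above 0.02 m).
It also fails if it takes over 128 s, if anything falls off the work surface, if the arm or the gripper's body presses on something with over 40 N, if the wrist force passes 120 N, or if a joint passes its speed limit or range.

### The arm

A 6-joint arm with a two-finger parallel gripper is mounted at the origin on the work surface. World frame = base frame: x ahead of the robot, y to its left, z up, the work surface at z = 0. Lengths are in m, angles in rad, forces in N, time in s.
With the tool pointing down it reaches from about 0.425 to 0.95 m from the base axis. Payload 3.5 kg.
Tool frame: the origin (TCP) lies between the finger pads; the fingertips stand 17 mm ahead of it and the grasp point (between the pads) lies 2 mm behind it; z points along the fingers, y is the direction in which the jaws open and shut (so a half turn about z gives the same grasp; the last joint's range is limited). The gripper opens to 85 mm and grips with 20 to 120 N. Pads are 22 mm wide; open, the fingers measure 114 mm over their backs; the gripper's body (76 mm by 85 mm) begins 54 mm behind the grasp point. The pads swing forward as they close: fully open they stand 13 mm farther back than shut.
Start: joints at [-1.253, 0.286, 1.577, -0, 1.279, -0.15], TCP at [0.304, -0.602, 0.248] pointing down, gripper open.
Joint ranges: [-2.77, 2.77], [-0.9, 2.22], [0.21, 2.48], [-1.53, 4.67], [0.24, 2.81], [-2.84, 2.84]. Speed limits (rad/s): [2.79, 2.79, 3.14, 3.14, 3.14, 3.14].

### API

Orientations are given as a unit quaternion [x, y, z, w].
In Python, from plant import ctrl gives the robot as it stands.
- The arm moves only by the tool carry_out, never from a script. Its argument "commands" is a list of rows, each an object with "delta_pos": the shift along the tool's x, y, z in m, a list of three; "delta_rot": the turn, a rotation vector about the tool's x, y, z in rad, a list of three; "claw": the opening in per cent of the stroke, from 0 (shut) to 100 (fully open). A call has 1 to 8 rows; each row is the pose to reach, as a shift and turn from the pose measured when the call began, along the tool's axes at that moment; what a row does not reach only later rows make up. A row lasts 1/12 s, in which the tool goes at most 41.7 mm and 7.16 degrees, less where a joint would pass 70% of its speed; a pose out of reach is approached as far as the arm can. A call with a gripper value outside its range is refused whole. The fingers move at their own pace and stop on an object; "force" is the grip in N (left out, the last holds). Time passes only in rows, so rows that repeat a pose let the fingers close. It gives the time, the measured TCP pose, the force and the opening at its end, in the units of the state.
- ctrl.get_state(): the state, without advancing time (a new reading comes with each control period).
- ctrl.read_camera(name): name is "scene" or "top"; returns (picture, depth): 384x512x3 uint8, red, green, blue; 384x512 float32, m along the optical axis (not along the pixel's ray), 0 where there is no reading.
- ctrl.camera_info(name): a dict with "fx", "fy", "cx", "cy" (pixels), "k1" (the pictures are not rectified: a ray, as slopes to the right and down, at radius r is drawn at 1 + k1 r^2 times it, then the intrinsics apply), "rvec" (rotation vector, rad) and "tvec" (3), from world to camera coordinates, as OpenCV has them. Camera axes: x right, y down, z forward; pixel columns grow to the right and rows downward; lengths in m; the calibration is good to about 2 mm. A picture is of the moment at which its call begins. camera_info takes no time and is no camera call.
- ctrl.sign_off(): hands the job in, once; it reports no verdict.
The state is a dict: "time": time; "qpos": joint angles; "dq": joint speeds; "joint_efforts": joint torques, N m; "eef_pos": TCP position; "tcp_rot": TCP orientation; "contact_force": force on the tool from outside, world axes, zero at the start; "wrist_torque": the same for the moment, N m; "opening": opening from 0.0 (shut) to 1.0 (fully open).
Only numpy, scipy, OpenCV 4.12 (cv2) and the standard library are available. Lean on these libraries where they do the work, as an engineer would, in place of code of your own. Each camera call takes 0.05 s, during which the arm holds its last target.

## Working session

There is one attempt and no reset: what is moved stays moved. The work goes in short steps, Python scripts to look and compute and a tool call to move; the robot and the scene stay as the last step left them, time stands still between calls to the robot, and variables do not carry over. Pictures are saved under pics/ and viewed, and the job is handed in when it is done.

Besides the shell and the picture viewer there is one more tool, called after "Emit:" as name(argument=value, ...) on one line, values as JSON. carry_out: Moves the arm, as the interface text tells. Its arguments: {"type":"object","properties":{"commands":{"type":"array"},"force":{"type":"number"}},"required":["commands"]}

```bash
ls; mkdir -p pics
python3 - <<'E'
from plant import ctrl
import cv2,numpy as np
print(ctrl.get_state())
for n in("scene","top"):
    print(n,ctrl.camera_info(n))
    im,d=ctrl.read_camera(n)
    np.savez(f"pics/{n}0.npz",im=im,d=d)
    cv2.imwrite(f"pics/{n}0.png",im[:,:,::-1])
E
```

```text
pics
{'time': 0.0, 'qpos': array([-1.25301862e+00,  2.87184945e-01,  1.57817474e+00, -1.14601577e-05,
        1.27859999e+00, -1.50026510e-01]), 'dq': array([-3.67924624e-04,  3.21580456e-04, -8.09491048e-04,  1.35520285e-03,
       -1.10073450e-05, -5.64801553e-06]), 'joint_efforts': array([-4.98573063e-04, -4.05987525e+01, -2.92623872e+01, -1.84752057e-04,
        5.89601143e-03,  1.15976562e-06]), 'eef_pos': array([ 0.30418932, -0.60188176,  0.2469355 ]), 'tcp_rot': array([ 9.72768326e-01,  2.31776581e-01, -1.04617381e-04, -1.17889177e-03]), 'contact_force': array([ 0.8088352 , -0.48451426, -0.09301568]), 'wrist_torque': array([-0.0159656 ,  0.00904964,  0.02139227]), 'opening': 1.0043936435005503}
scene {'fx': 397.40644992729904, 'fy': 397.40644992729904, 'cx': 255.77079038500062, 'cy': 193.33466007124835, 'k1': 0.029970829960131735, 'rvec': array([ 1.80138297,  1.73516149, -0.70427591]), 'tvec': array([-0.00668787, -0.34230041,  1.46139908])}
top {'fx': 494.55366307494205, 'fy': 494.55366307494205, 'cx': 250.07183549747924, 'cy': 196.72880269584508, 'k1': 0.03434458163601145, 'rvec': array([ 2.14895503, -2.15985856,  0.09612599]), 'tvec': array([0.01789204, 0.50084999, 1.44904706])}
```

View pics/scene0.png

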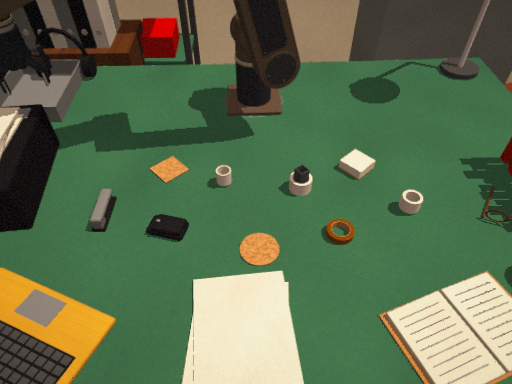

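View pics/top0.png

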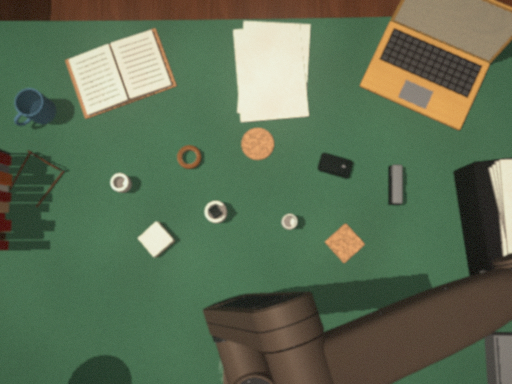

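The scene view shows the narrow pot at about (224,176), the wide pot with the pen pot at (301,182) and the middle pot at (411,202). The round coaster is at (260,249) and the square one at (170,169). In the top view the same things are at (289,221), (216,212), (120,183), (257,143) and (345,243). Next I'll measure them.

```bash
cat > h.py <<'E'
import cv2,numpy as np
from plant import ctrl
def cam(n):
    c=ctrl.camera_info(n);R,_=cv2.Rodrigues(c["rvec"]);return c,R,np.array(c["tvec"])
def rays(n,uv):
    c,R,t=cam(n);uv=np.asarray(uv,float).reshape(-1,2)
    q=np.c_[(uv[:,0]-c["cx"])/c["fx"],(uv[:,1]-c["cy"])/c["fy"]];s=q.copy()
    for _ in range(10): s=q/(1+c["k1"]*(s**2).sum(1,keepdims=True))
    return s
def toplane(n,uv,z):
    c,R,t=cam(n);s=rays(n,uv);d=np.c_[s,np.ones(len(s))]@R;o=-R.T@t
    k=(z-o[2])/d[:,2];return o+k[:,None]*d
def cloud(n,d):
    c,R,t=cam(n);h,w=d.shape;u,v=np.meshgrid(np.arange(w),np.arange(h))
    s=rays(n,np.c_[u.ravel(),v.ravel()]);z=d.ravel()[:,None]
    return ((np.c_[s,np.ones(len(s))]*z-t)@R).reshape(h,w,3)
def project(n,P):
    c,R,t=cam(n);p=np.asarray(P).reshape(-1,3)@R.T+t;s=p[:,:2]/p[:,2:]
    s=s*(1+c["k1"]*(s**2).sum(1,keepdims=True));return s*c["fx"]+[c["cx"],c["cy"]]
def snap(n,tag):
    im,d=ctrl.read_camera(n);np.savez(f"pics/{n}{tag}.npz",im=im,d=d);return im,d
def load(n,tag):
    f=np.load(f"pics/{n}{tag}.npz");return f["im"],f["d"]
def circ(xy):
    A=np.c_[2*xy,np.ones(len(xy))];s=np.linalg.lstsq(A,(xy**2).sum(1),rcond=None)[0]
    return s[:2],np.sqrt(s[2]+s[:2]@s[:2])
def crop(n,im,u,v,r,f,name):
    cv2.imwrite(f"pics/{name}.png",cv2.resize(im[max(0,v-r):v+r,max(0,u-r):u+r,::-1],None,fx=f,fy=f,interpolation=cv2.INTER_CUBIC))
E
python3 - <<'E'
from h import *
im,d=load("top",0);ims,ds=load("scene",0)
P=cloud("top",d);Q=cloud("scene",ds)
print("desk z top",np.median(P[100:200,60:400,2]),"scene",np.median(Q[200:300,100:300,2]))
hsv=cv2.cvtColor(im,cv2.COLOR_RGB2HSV)
for nm,(u,v) in dict(narrow=(289,221),wide=(216,212),mid=(120,183),rc=(257,143),sc=(345,243),tape=(189,157),note=(155,239),mouse=(336,165),stap=(397,185)).items():
    r=26
    sub=P[v-r:v+r,u-r:u+r];m=(sub[...,2]>0.012)
    pts=sub[m]
    if nm in("rc","sc"):
        h=hsv[v-r:v+r,u-r:u+r];m=((h[...,0]<22)&(h[...,1]>90)&(h[...,2]>90)).astype(np.uint8)
        c=max(cv2.findContours(m,0,cv2.CHAIN_APPROX_NONE)[0],key=cv2.contourArea)
        M=cv2.moments(c);uv=[u-r+M["m10"]/M["m00"],v-r+M["m01"]/M["m00"]]
        w=toplane("top",c.reshape(-1,2)+[u-r,v-r],.005)
        print(nm,uv,toplane("top",uv,.005).round(4),cv2.minAreaRect(w[:,:2].astype(np.float32)))
        continue
    print(nm,"n",m.sum(),"zmax",np.percentile(pts[:,2],[50,90,98]).round(4),cv2.minAreaRect(pts[:,:2].astype(np.float32)))
crop("top",im,216,212,30,10,"c_wide");crop("top",im,120,183,30,10,"c_mid");crop("top",im,289,221,30,10,"c_nar")
E
cd pics; python3 -c "
import cv2
cv2.imwrite('c_all.png',cv2.resize(cv2.hconcat([cv2.imread(f'c_{n}.png') for n in('wide','mid','nar')]),(798,266)))"
```

```text
desk z top -0.00031191832684719455 scene 0.0011913037485999118
narrow n 136 zmax [0.0444 0.0535 1.4955] ((0.3913247585296631, -0.06433889269828796), (0.041420821100473404, 0.14426687359809875), 45.75743103027344)
wide n 300 zmax [0.0421 0.0729 1.4955] ((0.40589508414268494, 0.06527285277843475), (0.21076743304729462, 0.06072030961513519), 45.20210266113281)
mid n 277 zmax [0.0424 0.0516 1.4955] ((0.45484304428100586, 0.20298588275909424), (0.4949899911880493, 0.05222301930189133), 65.63279724121094)
rc [257.20922882427305, 143.41719342604299] [[ 0.6679 -0.0067  0.005 ]] ((0.6677764654159546, -0.005986962467432022), (0.09819915890693665, 0.09677001088857651), 89.5056381225586)
sc [344.39933374973975, 242.7241307516136] [[ 0.3636 -0.2653  0.005 ]] ((0.3639090955257416, -0.2651715874671936), (0.08644963800907135, 0.08584281802177429), 41.459232330322266)
tape n 273 zmax [0.0195 0.0238 1.4955] ((0.5078022480010986, 0.09167397022247314), (0.3959222435951233, 0.06947772204875946), 42.26682662963867)
note n 675 zmax [0.0304 0.0346 0.7975] ((0.34056830406188965, 0.1715811789035797), (0.3608444035053253, 0.10105369985103607), 73.55209350585938)
mouse n 625 zmax [0.0279 0.0337 0.0377] ((0.46987807750701904, -0.16035248339176178), (0.10472261160612106, 0.3772065341472626), 57.89631652832031)
stap n 453 zmax [0.0413 0.0457 0.0505] ((0.43136778473854065, -0.25592491030693054), (0.1055353656411171, 0.504464864730835), 33.07268524169922)
```

View pics/c_all.png

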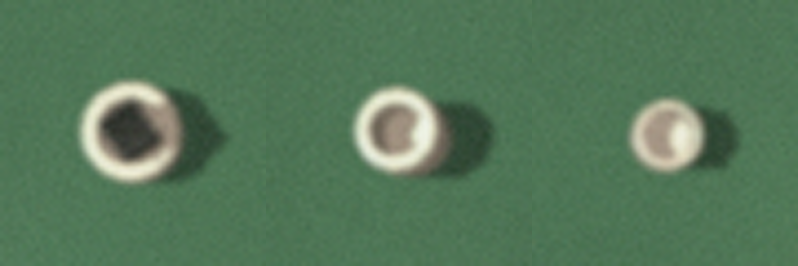

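```bash
cat >> h.py <<'E'
def white(im):
    # saturation low compared with green desk: R vs G
    r,g,b=[im[...,i].astype(int) for i in range(3)]
    return ((r-g>-12)&(r>70)).astype(np.uint8)
def rim(n,im,uv,h,r,zb=0.0,mask=None,half=30):
    u,v=map(int,uv);f=8
    sub=im[v-half:v+half,u-half:u+half]
    big=cv2.resize(sub,None,fx=f,fy=f,interpolation=cv2.INTER_CUBIC)
    m=(white if mask is None else mask)(big)
    cs=[c for c in cv2.findContours(m,0,cv2.CHAIN_APPROX_NONE)[0] if cv2.contourArea(c)>40*f]
    c=min(cs,key=lambda c:abs(np.linalg.norm(c.reshape(-1,2).mean(0)-half*f)))
    c=cv2.convexHull(c).reshape(-1,2)
    hull=np.zeros(m.shape,np.uint8);cv2.fillPoly(hull,[c],1)
    c=max(cv2.findContours(hull,0,cv2.CHAIN_APPROX_NONE)[0],key=cv2.contourArea).reshape(-1,2)
    px=(c+.5)/f-.5+[u-half,v-half]
    w=toplane(n,px,h)[:,:2]
    cc,R,t=cam(n);o=(-R.T@t)[:2]
    m0=w.mean(0);dirn=(m0-o)/np.linalg.norm(m0-o)
    # far half on the rim plane
    ctr=m0
    for _ in range(5):
        k=(w-ctr)@dirn>0.15*r
        ctr,rr=circ(w[k])
    return ctr,rr
E
python3 - <<'E'
from h import *
for n in("top","scene"):
    im,d=load(n,0);print(n)
    L=dict(narrow=((289,221),(224,176),.05,.022),wide=((216,212),(301,184),.042,.032),mid=((120,183),(411,202),.047,.027),tape=((189,157),(341,232),.02,.036))
    for k,(a,b,h,r) in L.items():
        try:
            c,rr=rim(n,im,a if n=="top" else b,h,r);print(k,c.round(4),rr.round(4),r)
        except Exception as e: print(k,e)
    P=cloud(n,d)
    for k,(a,b,h,r) in L.items():
        u,v=a if n=="top" else b
        s=P[v-22:v+22,u-22:u+22].reshape(-1,3);s=s[(s[:,2]>h-.008)&(s[:,2]<h+.008)]
        print(" depth ",k,len(s),s.mean(0).round(4),cv2.minEnclosingCircle(s[:,:2].astype(np.float32)))
    # pen pot
    u,v=(216,212) if n=="top" else (301,178)
    s=P[v-22:v+22,u-22:u+22].reshape(-1,3);s=s[(s[:,2]>.060)&(s[:,2]<.09)]
    print(" pen",len(s),s.mean(0).round(4),cv2.minAreaRect(s[:,:2].astype(np.float32)))
    # scene coasters
    hsv=cv2.cvtColor(im,cv2.COLOR_RGB2HSV)
    for k,(u,v) in (dict(rc=(257,143),sc=(345,243)) if n=="top" else dict(rc=(260,249),sc=(170,169))).items():
        h=hsv[v-28:v+28,u-28:u+28];m=((h[...,0]<22)&(h[...,1]>90)&(h[...,2]>90)).astype(np.uint8)
        c=max(cv2.findContours(m,0,cv2.CHAIN_APPROX_NONE)[0],key=cv2.contourArea)
        w=toplane(n,c.reshape(-1,2)+[u-28,v-28],.005)
        print(k,cv2.minAreaRect(w[:,:2].astype(np.float32)),w[:,:2].mean(0))
im,d=load("scene",0)
crop("scene",im,301,180,30,12,"s_wide")
im,d=load("top",0)
crop("top",im,216,212,22,16,"c_wide")
E
cd pics; python3 -c "
import cv2
cv2.imwrite('c_2.png',cv2.resize(cv2.hconcat([cv2.resize(cv2.imread(f'{n}_wide.png'),(400,400)) for n in 'sc']),(800,400)))"
```

```text
top
narrow [ 0.4258 -0.1004] 0.0237 0.022
wide [0.4581 0.1177] 0.0322 0.032
mid [0.5466 0.4019] 0.0276 0.027
tape [0.6258 0.2018] 0.0378 0.036
 depth  narrow 64 [ 0.4278 -0.0999  0.0488] ((0.42718443274497986, -0.09988096356391907), 0.02184458263218403)
 depth  wide 189 [0.4574 0.1173 0.0416] ((0.45733019709587097, 0.11738642305135727), 0.031773701310157776)
 depth  mid 149 [0.5465 0.4046 0.046 ] ((0.5467628240585327, 0.40526074171066284), 0.027499962598085403)
 depth  tape 262 [0.6275 0.2009 0.0193] ((0.6264410614967346, 0.20139454305171967), 0.03673388436436653)
 pen 46 [0.4584 0.1177 0.0718] ((0.45838892459869385, 0.11754420399665833), (0.0306520015001297, 0.029719216749072075), 32.62464904785156)
rc ((0.6677764654159546, -0.005986962467432022), (0.09819915890693665, 0.09677001088857651), 89.5056381225586) [ 0.66783283 -0.00633747]
sc ((0.3639090955257416, -0.2651715874671936), (0.08644963800907135, 0.08584281802177429), 41.459232330322266) [ 0.36348931 -0.26511622]
scene
narrow [ 0.4273 -0.1021] 0.0218 0.022
wide [0.4664 0.1149] 0.0344 0.032
mid [0.5472 0.4019] 0.0265 0.027
tape 
[... 169 characters left out ...]
29 0.0414] ((0.4614211618900299, 0.11409205198287964), 0.032585401087999344)
 depth  mid 190 [0.5506 0.4001 0.0452] ((0.5497985482215881, 0.4024467468261719), 0.02792850136756897)
 depth  tape 362 [0.6324 0.1974 0.0193] ((0.6298040747642517, 0.19803237915039062), 0.036341216415166855)
 pen 124 [0.4609 0.1147 0.0686] ((0.4606338143348694, 0.11539473384618759), (0.032912321388721466, 0.03214652091264725), 32.83086395263672)
rc ((0.6715260148048401, -0.009416505694389343), (0.09983749687671661, 0.09757154434919357), 87.77782440185547) [ 0.67195806 -0.00907922]
sc ((0.36636435985565186, -0.26799947023391724), (0.08714432269334793, 0.08548931032419205), 41.4666633605957) [ 0.36673367 -0.26837125]
```

View pics/c_2.png

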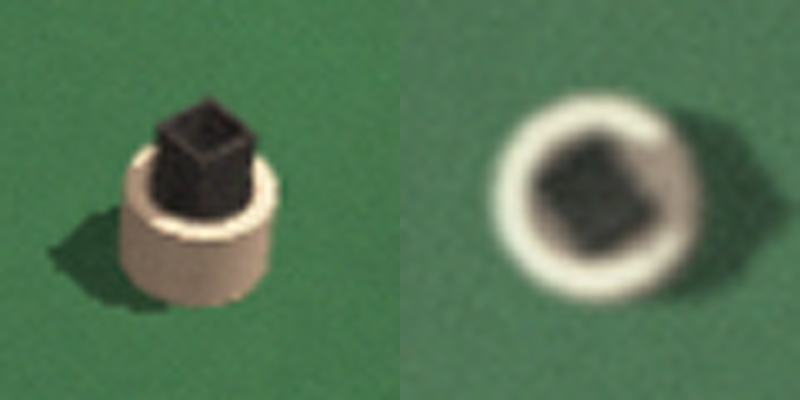

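```bash
cat >> h.py <<'E'
from scipy.spatial.transform import Rotation as Ro
def goto(p,ydeg):
    """print delta_pos, delta_rot from the pose now to p with tool down and tool y at azimuth ydeg (mod 180)"""
    s=ctrl.get_state();R0=Ro.from_quat(s["tcp_rot"]);best=None
    q=s["qpos"];
    for k in (0,180):
        a=np.radians(ydeg+k);y=np.array([np.cos(a),np.sin(a),0]);z=np.array([0,0,-1.]);x=np.cross(y,z)
        rv=(R0.inv()*Ro.from_matrix(np.c_[x,y,z])).as_rotvec()
        if best is None or np.linalg.norm(rv)<np.linalg.norm(best): best=rv
    dp=R0.inv().apply(np.array(p)-s["eef_pos"])
    print("dp",dp.round(4).tolist(),"|%.3f|"%np.linalg.norm(dp),"dr",best.round(3).tolist(),"deg %.1f"%np.degrees(np.linalg.norm(best)))
def st():
    s=ctrl.get_state();R=Ro.from_quat(s["tcp_rot"]).as_matrix()
    print("t %.2f"%s["time"],"tcp",s["eef_pos"].round(4),"yaz %.1f"%np.degrees(np.arctan2(R[1,1],R[0,1])),"tilt %.2f"%np.degrees(np.arccos(-R[2,2])),"F",s["contact_force"].round(1),"T",s["wrist_torque"].round(2),"open %.3f"%s["opening"],"q",s["qpos"].round(2))
E
python3 -c "
from h import *
st();goto([.5,-.3,.2],32.7);goto([.4595,.1165,.2],32.7)"
```

```text
t 0.10 tcp [ 0.3042 -0.6019  0.247 ] yaz -63.2 tilt 0.13 F [-0.  -0.9  0.1] T [0.07 0.06 0.01] open 1.003 q [-1.25  0.29  1.58 -0.    1.28 -0.15]
dp [0.3109, -0.1811, 0.0475] |0.363| dr [-0.002, 0.001, 1.468] deg 84.1
dp [0.4626, -0.5711, 0.0484] |0.737| dr [-0.002, 0.001, 1.468] deg 84.1
```

```bash
python3 - <<'E'
s=open('h.py').read()
s=s.replace('''        if best is None or np.linalg.norm(rv)<np.linalg.norm(best): best=rv
''','''        q6=(np.arctan2(p[1],p[0])-a+np.pi)%(2*np.pi)-np.pi
        if best is None or abs(q6)<abs(bq): best=rv;bq=q6
''').replace('"deg %.1f"%np','"q6 %.2f"%bq,"deg %.1f"%np')
open('h.py','w').write(s)
E
python3 -c "
from h import *
goto([.5,-.3,.2],32.7);goto([.4595,.1165,.2],32.7)"
```

```text
dp [0.3109, -0.1811, 0.0475] |0.363| dr [-0.001, -0.002, -1.674] q6 -1.11 deg 95.9
dp [0.4626, -0.5711, 0.0484] |0.737| dr [-0.001, -0.002, -1.674] q6 -0.32 deg 95.9
```

Emit:
carry_out(commands=[{"delta_pos": [0.311,-0.181,0.04],"delta_rot": [0,0,-0.9],"claw": 100},{"delta_pos": [0.311,-0.181,0.04],"delta_rot": [0,0,-0.9],"claw": 100},{"delta_pos": [0.311,-0.181,0.04],"delta_rot": [0,0,-0.9],"claw": 100},{"delta_pos": [0.311,-0.181,0.04],"delta_rot": [0,0,-0.9],"claw": 100},{"delta_pos": [0.311,-0.181,0.04],"delta_rot": [0,0,-0.9],"claw": 100},{"delta_pos": [0.311,-0.181,0.04],"delta_rot": [0,0,-0.9],"claw": 100},{"delta_pos": [0.311,-0.181,0.04],"delta_rot": [0,0,-0.9],"claw": 100},{"delta_pos": [0.311,-0.181,0.04],"delta_rot": [0,0,-0.9],"claw": 100}])

```text
time: 0.77
eef_pos: [0.4849, -0.3224, 0.2102]
tcp_rot: [0.774, 0.634, 0.0, -0.001]
contact_force: [0.5, -0.2, 0.2]
opening: 1.005
```

```bash
python3 -c "
from h import *
st();goto([.4595,.1165,.18],32.7)"
```

```text
t 0.77 tcp [ 0.4849 -0.3224  0.2102] yaz -11.4 tilt 0.16 F [ 0.5 -0.2  0.2] T [ 0.   -0.01 -0.04] open 1.005 q [-0.76  0.12  1.84  0.    1.18 -0.56]
dp [0.4252, -0.1114, 0.0313] |0.441| dr [-0.001, -0.003, -0.769] q6 -0.32 deg 44.1
```

Emit:
carry_out(commands=[{"delta_pos": [0.425,-0.111,0.03],"delta_rot": [0,0,-0.77],"claw": 100},{"delta_pos": [0.425,-0.111,0.03],"delta_rot": [0,0,-0.77],"claw": 100},{"delta_pos": [0.425,-0.111,0.03],"delta_rot": [0,0,-0.77],"claw": 100},{"delta_pos": [0.425,-0.111,0.03],"delta_rot": [0,0,-0.77],"claw": 100},{"delta_pos": [0.425,-0.111,0.03],"delta_rot": [0,0,-0.77],"claw": 100},{"delta_pos": [0.425,-0.111,0.03],"delta_rot": [0,0,-0.77],"claw": 100},{"delta_pos": [0.425,-0.111,0.03],"delta_rot": [0,0,-0.77],"claw": 100},{"delta_pos": [0.425,-0.111,0.03],"delta_rot": [0,0,-0.77],"claw": 100}])

```text
time: 1.43
eef_pos: [0.465, 0.0096, 0.1882]
tcp_rot: [0.479, 0.878, 0.001, -0.001]
contact_force: [0.7, 0.5, 0.6]
opening: 0.998
```

```bash
python3 -c "
from h import *
st();goto([.4595,.1165,.13],32.7)"
```

```text
t 1.43 tcp [0.465  0.0096 0.1882] yaz 32.8 tilt 0.17 F [0.7 0.5 0.6] T [ 0.02 -0.   -0.02] open 0.998 q [-0.2  -0.13  2.13  0.    1.14 -0.77]
dp [0.0927, 0.0532, 0.0585] |0.122| dr [0.0, -0.003, 0.001] q6 -0.32 deg 0.2
```

Emit:
carry_out(commands=[{"delta_pos": [0.093,0.053,0.03],"delta_rot": [0,0,0],"claw": 75},{"delta_pos": [0.093,0.053,0.03],"delta_rot": [0,0,0],"claw": 75},{"delta_pos": [0.093,0.053,0.03],"delta_rot": [0,0,0],"claw": 75},{"delta_pos": [0.093,0.053,0.058],"delta_rot": [0,0,0],"claw": 75},{"delta_pos": [0.093,0.053,0.058],"delta_rot": [0,0,0],"claw": 75},{"delta_pos": [0.093,0.053,0.058],"delta_rot": [0,0,0],"claw": 75}])

```text
time: 1.93
eef_pos: [0.4575, 0.1168, 0.1289]
tcp_rot: [0.478, 0.878, -0.0, -0.003]
contact_force: [-0.1, -0.4, -0.5]
opening: 0.751
```

```bash
python3 -c "
from h import *
st();goto([.4595,.1165,.066],32.7)
a,_=snap('top',1);b,_=snap('scene',1)
crop('top',a,216,205,40,5,'t1');crop('scene',b,301,165,40,5,'s1')
cv2.imwrite('pics/p1.png',cv2.hconcat([cv2.imread('pics/t1.png'),cv2.imread('pics/s1.png')]))"
```

```text
t 1.93 tcp [0.4575 0.1168 0.1289] yaz 32.8 tilt 0.38 F [-0.1 -0.4 -0.5] T [-0.01 -0.06  0.04] open 0.751 q [ 0.03 -0.03  2.16  0.    1.02 -0.54]
dp [-0.0017, 0.0018, 0.0629] |0.063| dr [-0.004, -0.005, 0.002] q6 -0.32 deg 0.4
```

View pics/p1.png

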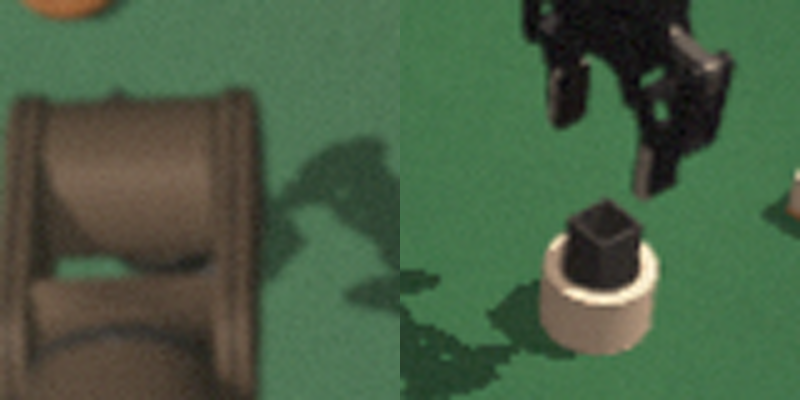

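The right-hand (scene) crop shows the jaws above the pen pot at crop pixel (605,245) and straddling it. The arm hides everything in the top view. I'll descend and grip.

Emit:
carry_out(commands=[{"delta_pos": [-0.001,0.001,0.035],"delta_rot": [-0.004,-0.005,0],"claw": 75},{"delta_pos": [-0.001,0.001,0.05],"delta_rot": [-0.004,-0.005,0],"claw": 75},{"delta_pos": [-0.001,0.001,0.062],"delta_rot": [-0.004,-0.005,0],"claw": 75},{"delta_pos": [-0.001,0.001,0.063],"delta_rot": [-0.004,-0.005,0],"claw": 75},{"delta_pos": [-0.001,0.001,0.063],"delta_rot": [-0.004,-0.005,0],"claw": 50},{"delta_pos": [-0.001,0.001,0.063],"delta_rot": [-0.004,-0.005,0],"claw": 42}], force=30)

```text
time: 2.53
eef_pos: [0.4625, 0.1153, 0.0699]
tcp_rot: [0.48, 0.877, 0.002, 0.003]
contact_force: [0.4, -0.1, 0.6]
opening: 0.478
```

```bash
python3 -c "
from h import *
st()"
```

```text
t 2.53 tcp [0.4625 0.1153 0.0699] yaz 32.6 tilt 0.47 F [ 0.4 -0.1  0.6] T [0.04 0.   0.01] open 0.478 q [ 0.03  0.08  2.18  0.    0.87 -0.54]
```

Emit:
carry_out(commands=[{"delta_pos": [0,0,0.004],"delta_rot": [0,0,0],"claw": 42},{"delta_pos": [0,0,0.004],"delta_rot": [0,0,0],"claw": 42}])

```text
time: 2.7
eef_pos: [0.4636, 0.1151, 0.067]
tcp_rot: [0.48, 0.877, 0.003, 0.005]
contact_force: [-0.5, -0.3, -0.6]
opening: 0.418
```

```bash
python3 -c "
from h import *
st();goto([.4595,.1165,.066],32.7)
b,_=snap('scene',2);crop('scene',b,301,165,30,10,'s2');st()"
```

```text
t 2.70 tcp [0.4636 0.1151 0.067 ] yaz 32.6 tilt 0.62 F [-0.5 -0.3 -0.6] T [-0.03  0.06 -0.05] open 0.418 q [ 0.03  0.09  2.18  0.    0.87 -0.54]
dp [0.0034, -0.0027, 0.001] |0.004| dr [0.009, 0.005, -0.001] q6 -0.32 deg 0.6
t 2.75 tcp [0.4632 0.1152 0.0668] yaz 32.6 tilt 0.58 F [0.2 0.2 0. ] T [-0.03 -0.   -0.01] open 0.417 q [ 0.03  0.09  2.18  0.    0.87 -0.54]
```

View pics/s2.png

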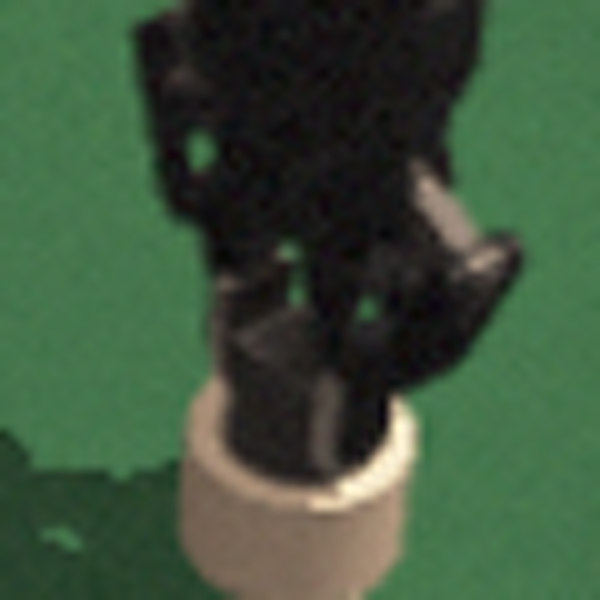

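Emit:
carry_out(commands=[{"delta_pos": [0.003,-0.003,0.002],"delta_rot": [0.009,0.005,0],"claw": 42},{"delta_pos": [0.003,-0.003,0.002],"delta_rot": [0.009,0.005,0],"claw": 42},{"delta_pos": [0.003,-0.003,0.002],"delta_rot": [0.009,0.005,0],"claw": 42}])

```text
time: 3.0
eef_pos: [0.4589, 0.1162, 0.0648]
tcp_rot: [0.48, 0.877, -0.0, -0.0]
contact_force: [0.0, 0.8, -0.8]
opening: 0.425
```

```bash
python3 -c "
from h import *
st();goto([.4595,.1165,.066],32.7)"
```

```text
t 3.00 tcp [0.4589 0.1162 0.0648] yaz 32.6 tilt 0.02 F [ 0.   0.8 -0.8] T [-0.02  0.01 -0.04] open 0.425 q [ 0.03  0.09  2.18 -0.    0.87 -0.54]
dp [-0.0001, 0.0006, -0.0012] |0.001| dr [-0.0, -0.0, -0.001] q6 -0.32 deg 0.1
```

Well aligned now. Closing.

Emit:
carry_out(commands=[{"delta_pos": [0,0,0],"delta_rot": [0,0,0],"claw": 20},{"delta_pos": [0,0,0],"delta_rot": [0,0,0],"claw": 20},{"delta_pos": [0,0,0],"delta_rot": [0,0,0],"claw": 20},{"delta_pos": [0,0,0],"delta_rot": [0,0,0],"claw": 20},{"delta_pos": [0,0,0],"delta_rot": [0,0,0],"claw": 20}], force=30)

```text
time: 3.42
eef_pos: [0.459, 0.1163, 0.0649]
tcp_rot: [0.48, 0.877, 0.0, -0.0]
contact_force: [-0.1, 1.0, 1.1]
opening: 0.347
```

```bash
python3 -c "
from h import *
st()"
```

```text
t 3.42 tcp [0.459  0.1163 0.0649] yaz 32.6 tilt 0.01 F [-0.1  1.   1.1] T [0.11 0.01 0.06] open 0.347 q [ 0.03  0.09  2.18  0.    0.87 -0.54]
```

Emit:
carry_out(commands=[{"delta_pos": [0,0,-0.01],"delta_rot": [0,0,0],"claw": 20},{"delta_pos": [0,0,-0.02],"delta_rot": [0,0,0],"claw": 20},{"delta_pos": [0,0,-0.03],"delta_rot": [0,0,0],"claw": 20},{"delta_pos": [0,0,-0.045],"delta_rot": [0,0,0],"claw": 20},{"delta_pos": [0,0,-0.06],"delta_rot": [0,0,0],"claw": 20},{"delta_pos": [0,0,-0.075],"delta_rot": [0,0,0],"claw": 20},{"delta_pos": [0,0,-0.09],"delta_rot": [0,0,0],"claw": 20},{"delta_pos": [0,0,-0.095],"delta_rot": [0,0,0],"claw": 20}])

```text
time: 4.08
eef_pos: [0.4606, 0.1164, 0.1635]
tcp_rot: [0.48, 0.877, 0.001, 0.002]
contact_force: [0.7, 0.4, 0.1]
opening: 0.343
```

```bash
python3 -c "
from h import *
st()
goto([.49,-.08,.165],10)
b,_=snap('scene',3);crop('scene',b,301,165,40,10,'s3')"
```

```text
t 4.08 tcp [0.4606 0.1164 0.1635] yaz 32.6 tilt 0.32 F [0.7 0.4 0.1] T [0.08 0.03 0.  ] open 0.343 q [ 0.03 -0.08  2.13  0.    1.08 -0.54]
dp [-0.1812, -0.0812, -0.0014] |0.199| dr [0.005, 0.002, 0.395] q6 -0.34 deg 22.7
```

View pics/s3.png

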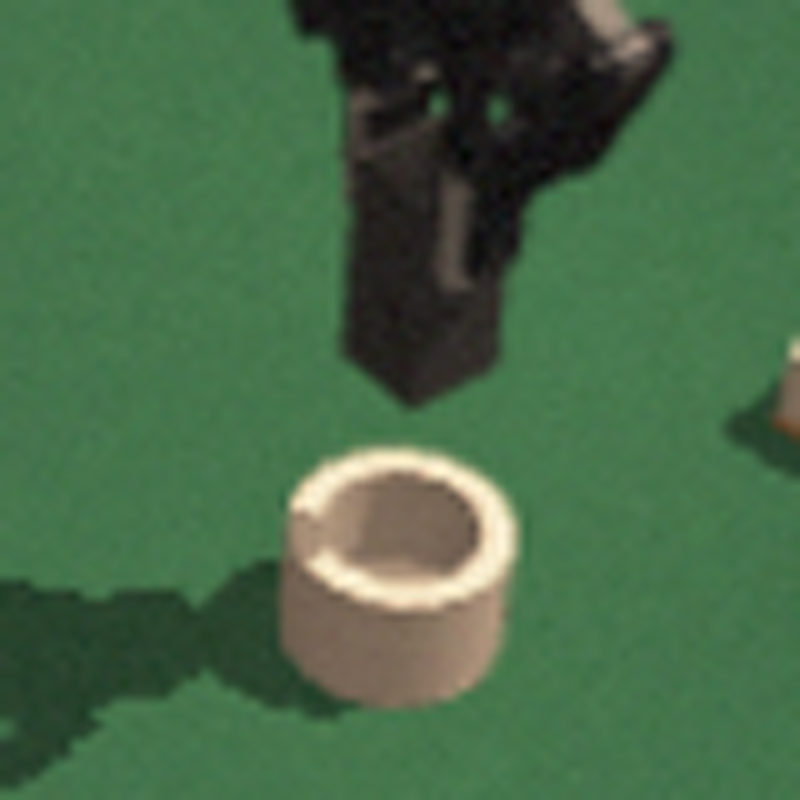

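The crop shows the pen pot held upright at (425,250), clear of the wide pot, which stands empty at (400,570). Next, over to the square coaster.

Emit:
carry_out(commands=[{"delta_pos": [-0.12,-0.05,0],"delta_rot": [0,0,0.4],"claw": 20},{"delta_pos": [-0.12,-0.05,0],"delta_rot": [0,0,0.4],"claw": 20},{"delta_pos": [-0.18,-0.08,0],"delta_rot": [0,0,0.7],"claw": 20},{"delta_pos": [-0.18,-0.08,0],"delta_rot": [0,0,0.7],"claw": 20},{"delta_pos": [-0.18,-0.08,0],"delta_rot": [0,0,0.7],"claw": 20},{"delta_pos": [-0.18,-0.08,0],"delta_rot": [0,0,0.7],"claw": 20},{"delta_pos": [-0.18,-0.08,0],"delta_rot": [0,0,0.7],"claw": 20}])

```text
time: 4.72
eef_pos: [0.4902, -0.0801, 0.1631]
tcp_rot: [0.753, 0.658, 0.002, 0.001]
contact_force: [-0.0, 0.6, -1.4]
opening: 0.344
```

```bash
python3 -c "
from h import *
st()
goto([.40,-.25,.14],-48.5)"
```

```text
t 4.72 tcp [ 0.4902 -0.0801  0.1631] yaz -7.7 tilt 0.29 F [-0.   0.6 -1.4] T [-0.04 -0.01  0.01] open 0.344 q [-0.37 -0.02  2.08  0.    1.08 -0.23]
dp [-0.1806, -0.0667, 0.0226] |0.194| dr [0.004, -0.003, 0.711] q6 0.29 deg 40.8
```

Emit:
carry_out(commands=[{"delta_pos": [-0.18,-0.067,0.01],"delta_rot": [0,0,0.71],"claw": 20},{"delta_pos": [-0.18,-0.067,0.01],"delta_rot": [0,0,0.71],"claw": 20},{"delta_pos": [-0.18,-0.067,0.01],"delta_rot": [0,0,0.71],"claw": 20},{"delta_pos": [-0.18,-0.067,0.01],"delta_rot": [0,0,0.71],"claw": 20},{"delta_pos": [-0.18,-0.067,0.01],"delta_rot": [0,0,0.71],"claw": 20},{"delta_pos": [-0.18,-0.067,0.01],"delta_rot": [0,0,0.71],"claw": 20},{"delta_pos": [-0.18,-0.067,0.01],"delta_rot": [0,0,0.71],"claw": 20}])

```text
time: 5.3
eef_pos: [0.3988, -0.2496, 0.152]
tcp_rot: [0.935, 0.354, 0.002, -0.0]
contact_force: [-0.9, -0.8, -1.4]
opening: 0.345
```

```bash
python3 -c "
from h import *
st()
goto([.365,-.2665,.09],-48.5)"
```

```text
t 5.30 tcp [ 0.3988 -0.2496  0.152 ] yaz -48.5 tilt 0.26 F [-0.9 -0.8 -1.4] T [0.07 0.02 0.02] open 0.345 q [-0.78 -0.07  2.15  0.    1.06  0.07]
dp [-0.0368, -0.0098, 0.0618] |0.073| dr [0.001, -0.004, -0.0] q6 0.22 deg 0.3
```

Emit:
carry_out(commands=[{"delta_pos": [-0.037,-0.01,0.03],"delta_rot": [0,0,0],"claw": 20},{"delta_pos": [-0.037,-0.01,0.05],"delta_rot": [0,0,0],"claw": 20},{"delta_pos": [-0.037,-0.01,0.07],"delta_rot": [0,0,0],"claw": 20},{"delta_pos": [-0.037,-0.01,0.075],"delta_rot": [0,0,0],"claw": 20},{"delta_pos": [-0.037,-0.01,0.075],"delta_rot": [0,0,0],"claw": 20}])

```text
time: 5.72
eef_pos: [0.3642, -0.2642, 0.075]
tcp_rot: [0.934, 0.356, 0.002, -0.002]
contact_force: [0.8, -0.8, -0.4]
opening: 0.339
```

```bash
python3 -c "
from h import *
st()
goto([.365,-.2665,.064],-48.5)
b,_=snap('scene',4);crop('scene',b,170,155,40,10,'s4')"
```

```text
t 5.72 tcp [ 0.3642 -0.2642  0.075 ] yaz -48.3 tilt 0.33 F [ 0.8 -0.8 -0.4] T [ 0.09 -0.   -0.  ] open 0.339 q [-0.86  0.02  2.24  0.01  0.89 -0.02]
dp [-0.0009, 0.0023, 0.011] |0.011| dr [-0.003, -0.005, 0.004] q6 0.22 deg 0.4
```

View pics/s4.png

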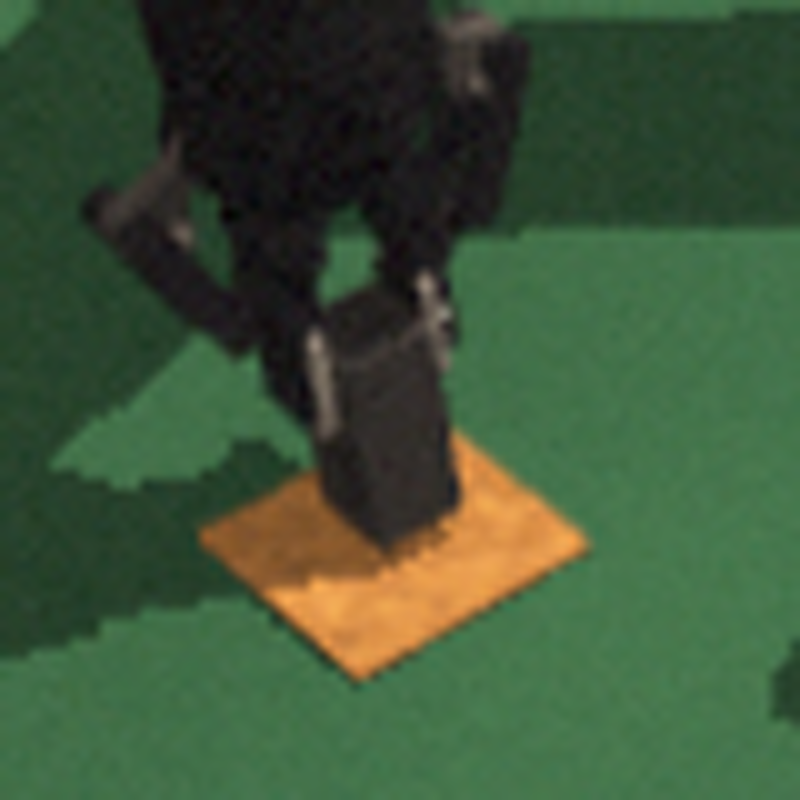

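The pen pot hangs upright over the middle of the coaster, its lower front corner at (388,548). I'll lower it the last 11 mm and release it.

Emit:
carry_out(commands=[{"delta_pos": [-0.001,0.002,0.005],"delta_rot": [-0.003,-0.005,0],"claw": 20},{"delta_pos": [-0.001,0.002,0.008],"delta_rot": [-0.003,-0.005,0],"claw": 20},{"delta_pos": [-0.001,0.002,0.011],"delta_rot": [-0.003,-0.005,0],"claw": 20},{"delta_pos": [-0.001,0.002,0.011],"delta_rot": [-0.003,-0.005,0],"claw": 20},{"delta_pos": [-0.001,0.002,0.011],"delta_rot": [-0.003,-0.005,0],"claw": 20}])

```text
time: 6.18
eef_pos: [0.3659, -0.2675, 0.0657]
tcp_rot: [0.934, 0.356, 0.0, 0.002]
contact_force: [0.2, -0.0, -1.3]
opening: 0.343
```

```bash
python3 -c "
from h import *
st()"
```

```text
t 6.18 tcp [ 0.3659 -0.2675  0.0657] yaz -48.3 tilt 0.18 F [ 0.2 -0.  -1.3] T [-0.03  0.03  0.02] open 0.343 q [-0.86  0.04  2.23 -0.    0.87 -0.01]
```

Emit:
carry_out(commands=[{"delta_pos": [0,0,0.001],"delta_rot": [0,0,0],"claw": 20},{"delta_pos": [0,0,0.002],"delta_rot": [0,0,0],"claw": 20},{"delta_pos": [0,0,0.002],"delta_rot": [0,0,0],"claw": 20}])

```text
time: 6.43
eef_pos: [0.3661, -0.2677, 0.0639]
tcp_rot: [0.934, 0.356, 0.0, 0.002]
contact_force: [-0.7, -1.5, -1.0]
opening: 0.344
```

```bash
python3 -c "
from h import *
st()"
```

```text
t 6.43 tcp [ 0.3661 -0.2677  0.0639] yaz -48.3 tilt 0.22 F [-0.7 -1.5 -1. ] T [ 0.01 -0.05  0.02] open 0.344 q [-0.86  0.04  2.23 -0.    0.86 -0.01]
```

Emit:
carry_out(commands=[{"delta_pos": [0,0,0.002],"delta_rot": [0,0,0],"claw": 20},{"delta_pos": [0,0,0.002],"delta_rot": [0,0,0],"claw": 20},{"delta_pos": [0,0,0.002],"delta_rot": [0,0,0],"claw": 20}])

```text
time: 6.68
eef_pos: [0.3666, -0.2684, 0.0634]
tcp_rot: [0.934, 0.356, 0.0, 0.002]
contact_force: [-1.2, 1.1, 7.3]
opening: 0.341
```

```bash
python3 -c "
from h import *
st()"
```

```text
t 6.68 tcp [ 0.3666 -0.2684  0.0634] yaz -48.3 tilt 0.26 F [-1.2  1.1  7.3] T [0.4  0.46 0.04] open 0.341 q [-0.86  0.04  2.23 -0.    0.86 -0.01]
```

Contact at 7 N, so it stands on the coaster. I'll open gently and back off upward.

Emit:
carry_out(commands=[{"delta_pos": [0,0,0],"delta_rot": [0,0,0],"claw": 45},{"delta_pos": [0,0,0],"delta_rot": [0,0,0],"claw": 60},{"delta_pos": [0,0,0],"delta_rot": [0,0,0],"claw": 70},{"delta_pos": [0,0,-0.03],"delta_rot": [0,0,0],"claw": 80},{"delta_pos": [0,0,-0.07],"delta_rot": [0,0,0],"claw": 100},{"delta_pos": [0,0,-0.1],"delta_rot": [0,0,0],"claw": 100},{"delta_pos": [0,0,-0.1],"delta_rot": [0,0,0],"claw": 100}])

```text
time: 7.27
eef_pos: [0.3692, -0.2712, 0.1703]
tcp_rot: [0.934, 0.356, 0.003, 0.008]
contact_force: [1.5, -0.9, 0.3]
opening: 1.003
```

```bash
python3 -c "
from h import *
st()
b,d=snap('scene',5);crop('scene',b,170,155,40,10,'s5')
P=cloud('scene',d)
s=P[130:185,150:195].reshape(-1,3);s=s[(s[:,2]>.065)&(s[:,2]<.082)]
print(len(s),cv2.minAreaRect(s[:,:2].astype(np.float32)))
c,r=rim('scene',b,(301,184),.042,.032);print('wide',c,r)
goto([.46,-.10,.165],90)"
```

```text
t 7.27 tcp [ 0.3692 -0.2712  0.1703] yaz -48.3 tilt 1.01 F [ 1.5 -0.9  0.3] T [-0.06 -0.05 -0.01] open 1.003 q [-0.86 -0.13  2.17 -0.    1.08 -0.01]
81 ((0.36916637420654297, -0.2690107226371765), (0.03270889073610306, 0.03129931166768074), 41.64746856689453)
wide [0.45785955 0.11601637] 0.032126544033432756
dp [0.1818, -0.0657, 0.0013] |0.193| dr [0.013, -0.004, 0.728] q6 1.36 deg 41.7
```

View pics/s5.png

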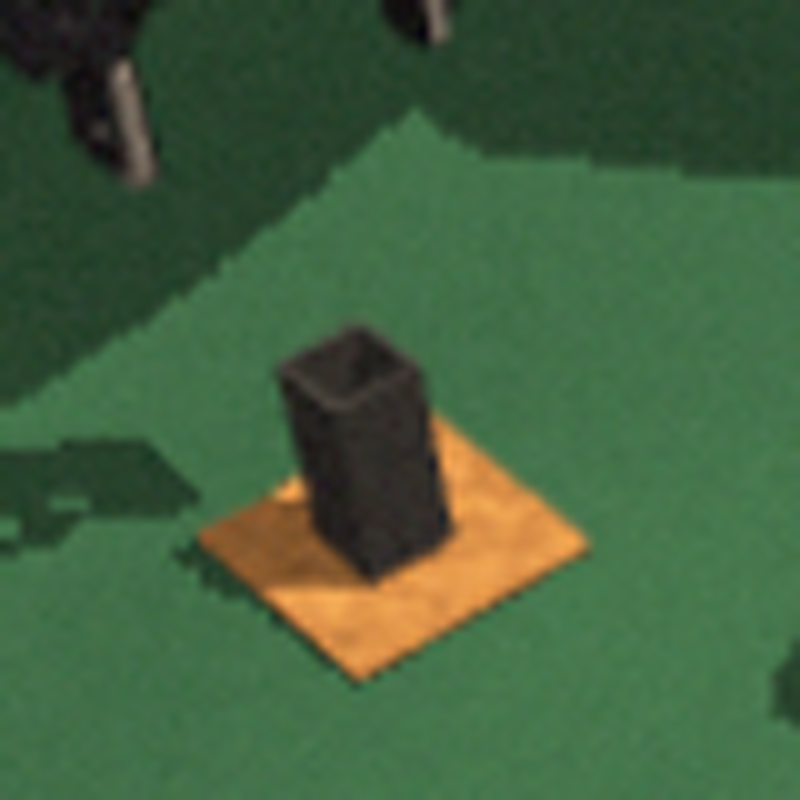

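The pen pot stands upright in the middle of the square coaster, base around (380,510) in the crop. Next the wide pot: I'll squeeze it once at 90° to centre y, then grasp it along x.

Emit:
carry_out(commands=[{"delta_pos": [0.18,-0.066,0],"delta_rot": [0,0,0.73],"claw": 100},{"delta_pos": [0.18,-0.066,0],"delta_rot": [0,0,0.73],"claw": 100},{"delta_pos": [0.18,-0.066,0],"delta_rot": [0,0,0.73],"claw": 100},{"delta_pos": [0.18,-0.066,0],"delta_rot": [0,0,0.73],"claw": 100},{"delta_pos": [0.18,-0.066,0],"delta_rot": [0,0,0.73],"claw": 100},{"delta_pos": [0.18,-0.066,0],"delta_rot": [0,0,0.73],"claw": 100}])

```text
time: 7.82
eef_pos: [0.4586, -0.0977, 0.1646]
tcp_rot: [0.999, 0.038, 0.003, 0.004]
contact_force: [-0.9, -0.6, -0.1]
opening: 1.0
```

```bash
python3 -c "
from h import *
st()
goto([.458,.117,.12],90)"
```

```text
t 7.82 tcp [ 0.4586 -0.0977  0.1646] yaz -85.7 tilt 0.53 F [-0.9 -0.6 -0.1] T [-0.05 -0.04 -0.08] open 1.000 q [-0.42 -0.09  2.15 -0.    1.08  1.07]
dp [0.0153, -0.2145, 0.043] |0.219| dr [0.008, 0.012, -3.066] q6 -1.32 deg 175.7
```

Emit:
carry_out(commands=[{"delta_pos": [0.016,-0.214,0.02],"delta_rot": [0,0,0.075],"claw": 100},{"delta_pos": [0.016,-0.214,0.02],"delta_rot": [0,0,0.075],"claw": 100},{"delta_pos": [0.016,-0.214,0.02],"delta_rot": [0,0,0.075],"claw": 100},{"delta_pos": [0.016,-0.214,0.02],"delta_rot": [0,0,0.075],"claw": 100},{"delta_pos": [0.016,-0.214,0.02],"delta_rot": [0,0,0.075],"claw": 100},{"delta_pos": [0.016,-0.214,0.04],"delta_rot": [0,0,0.075],"claw": 100},{"delta_pos": [0.016,-0.214,0.06],"delta_rot": [0,0,0.075],"claw": 100},{"delta_pos": [0.016,-0.214,0.06],"delta_rot": [0,0,0.075],"claw": 100}])

```text
time: 8.48
eef_pos: [0.4543, 0.1174, 0.0975]
tcp_rot: [1.0, 0.001, -0.003, 0.004]
contact_force: [-1.8, -0.6, -0.1]
opening: 1.001
```

```bash
python3 -c "
from h import *
st()
goto([.458,.117,.025],-90)
b,d=snap('scene',6);crop('scene',b,301,165,40,10,'s6')"
```

```text
t 8.48 tcp [0.4543 0.1174 0.0975] yaz -89.8 tilt 0.54 F [-1.8 -0.6 -0.1] T [ 0.01  0.02 -0.04] open 1.001 q [ 0.04  0.02  2.18 -0.01  0.95  1.61]
dp [0.0041, -0.0001, 0.0725] |0.073| dr [-0.008, 0.012, -3.139] q6 -1.32 deg 179.8
```

View pics/s6.png

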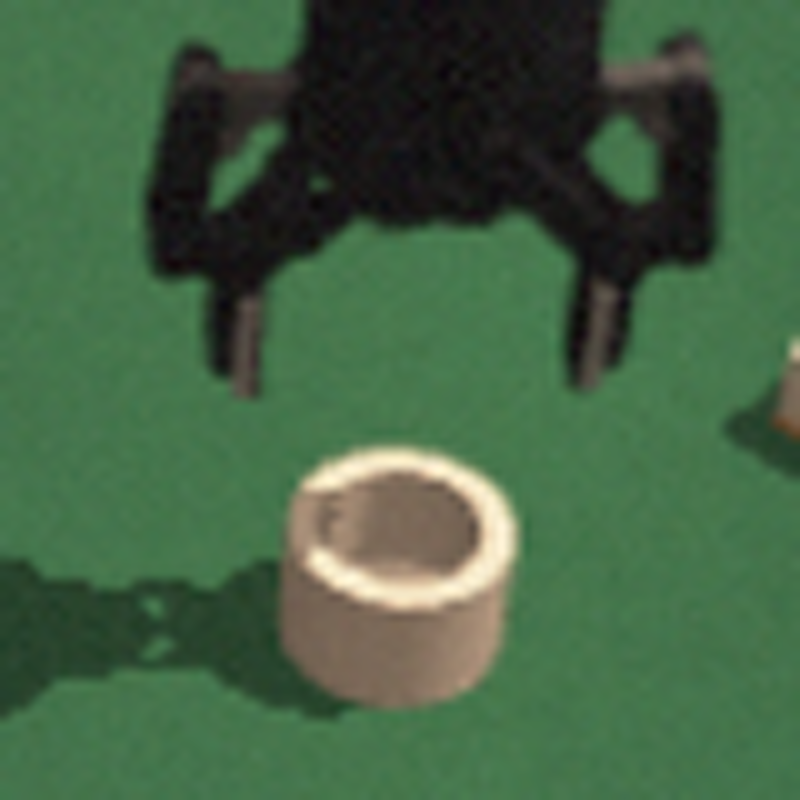

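The fingertips at (245,390) and (590,385) straddle the wide pot at (400,570) evenly. Descending.

Emit:
carry_out(commands=[{"delta_pos": [0.004,0,0.02],"delta_rot": [0,0,0],"claw": 100},{"delta_pos": [0.004,0,0.04],"delta_rot": [0,0,0],"claw": 100},{"delta_pos": [0.004,0,0.055],"delta_rot": [0,0,0],"claw": 100},{"delta_pos": [0.004,0,0.06],"delta_rot": [0,0,0],"claw": 100},{"delta_pos": [0.004,0,0.06],"delta_rot": [0,0,0],"claw": 100}])

```text
time: 8.95
eef_pos: [0.4587, 0.1157, 0.0386]
tcp_rot: [1.0, 0.0, -0.003, 0.004]
contact_force: [-0.0, -0.7, -0.0]
opening: 0.998
```

```bash
python3 -c "
from h import *
st()
goto([.458,.117,.026],-90)"
```

```text
t 8.95 tcp [0.4587 0.1157 0.0386] yaz -90.0 tilt 0.54 F [-0.  -0.7 -0. ] T [ 0.01  0.01 -0.04] open 0.998 q [ 0.04  0.14  2.19 -0.01  0.82  1.61]
dp [-0.0007, -0.0014, 0.0125] |0.013| dr [-0.008, 0.012, -3.141] q6 -1.32 deg 180.0
```

Emit:
carry_out(commands=[{"delta_pos": [0,-0.001,0.006],"delta_rot": [0,0,0],"claw": 100},{"delta_pos": [0,-0.001,0.01],"delta_rot": [0,0,0],"claw": 90},{"delta_pos": [0,-0.001,0.01],"delta_rot": [0,0,0],"claw": 82},{"delta_pos": [0,-0.001,0.01],"delta_rot": [0,0,0],"claw": 76},{"delta_pos": [0,-0.001,0.01],"delta_rot": [0,0,0],"claw": 70},{"delta_pos": [0,-0.001,0.01],"delta_rot": [0,0,0],"claw": 70}], force=20)

```text
time: 9.45
eef_pos: [0.4593, 0.1166, 0.0293]
tcp_rot: [1.0, 0.0, -0.002, 0.004]
contact_force: [-1.4, -0.0, 2.2]
opening: 0.736
```

```bash
python3 -c "
from h import *
st()"
```

```text
t 9.45 tcp [0.4593 0.1166 0.0293] yaz -90.0 tilt 0.50 F [-1.4 -0.   2.2] T [0.08 0.08 0.02] open 0.736 q [ 0.04  0.16  2.19 -0.01  0.8   1.62]
```

Emit:
carry_out(commands=[{"delta_pos": [0,0,0],"delta_rot": [0,0,0],"claw": 100},{"delta_pos": [0,0,0],"delta_rot": [0,0,0],"claw": 100},{"delta_pos": [0,0,-0.005],"delta_rot": [0,0,0],"claw": 100},{"delta_pos": [0,0,-0.03],"delta_rot": [0,0,0],"claw": 100},{"delta_pos": [0,0,-0.04],"delta_rot": [0,0,-1.57],"claw": 100},{"delta_pos": [0,0,-0.04],"delta_rot": [0,0,-1.57],"claw": 100},{"delta_pos": [0,0,-0.04],"delta_rot": [0,0,-1.57],"claw": 100},{"delta_pos": [0,0,-0.04],"delta_rot": [0,0,-1.57],"claw": 100}])

```text
time: 10.12
eef_pos: [0.4597, 0.117, 0.07]
tcp_rot: [0.968, 0.251, -0.002, 0.003]
contact_force: [-0.1, -0.4, 0.7]
opening: 1.001
```

```bash
python3 -c "
from h import *
st()
goto([.459,.1166,.065],0)"
```

```text
t 10.12 tcp [0.4597 0.117  0.07  ] yaz -61.0 tilt 0.48 F [-0.1 -0.4  0.7] T [-0.03  0.   -0.01] open 1.001 q [ 0.04  0.08  2.18 -0.01  0.89  1.11]
dp [-0.0008, -0.0, 0.005] |0.005| dr [0.001, 0.009, -1.064] q6 0.25 deg 61.0
```

Emit:
carry_out(commands=[{"delta_pos": [0,0,0.005],"delta_rot": [0,0.009,-1.064],"claw": 100},{"delta_pos": [0,0,0.005],"delta_rot": [0,0.009,-1.064],"claw": 100},{"delta_pos": [0,0,0.005],"delta_rot": [0,0.009,-1.064],"claw": 100},{"delta_pos": [0,0,0.005],"delta_rot": [0,0.009,-1.064],"claw": 100},{"delta_pos": [0,0,0.005],"delta_rot": [0,0.009,-1.064],"claw": 100},{"delta_pos": [0,0,0.005],"delta_rot": [0,0.009,-1.064],"claw": 100},{"delta_pos": [0,0,0.005],"delta_rot": [0,0.009,-1.064],"claw": 100},{"delta_pos": [0,0,0.005],"delta_rot": [0,0.009,-1.064],"claw": 100}])

```text
time: 10.78
eef_pos: [0.4597, 0.117, 0.0653]
tcp_rot: [0.729, 0.684, 0.0, 0.001]
contact_force: [0.3, 0.8, -0.6]
opening: 1.001
```

```bash
python3 -c "
from h import *
st()
goto([.459,.1166,.027],0)"
```

```text
t 10.78 tcp [0.4597 0.117  0.0653] yaz -3.7 tilt 0.11 F [ 0.3  0.8 -0.6] T [-0.   -0.06  0.01] open 1.001 q [ 0.04  0.09  2.18 -0.    0.87  0.1 ]
dp [-0.0004, -0.0007, 0.0383] |0.038| dr [0.002, 0.001, -0.064] q6 0.25 deg 3.7
```

Emit:
carry_out(commands=[{"delta_pos": [0,-0.001,0.015],"delta_rot": [0,0,-0.064],"claw": 100},{"delta_pos": [0,-0.001,0.03],"delta_rot": [0,0,-0.064],"claw": 100},{"delta_pos": [0,-0.001,0.036],"delta_rot": [0,0,-0.064],"claw": 100},{"delta_pos": [0,-0.001,0.036],"delta_rot": [0,0,-0.064],"claw": 100},{"delta_pos": [0,-0.001,0.036],"delta_rot": [0,0,-0.064],"claw": 100}])

```text
time: 11.2
eef_pos: [0.4586, 0.117, 0.0293]
tcp_rot: [0.707, 0.707, -0.0, 0.001]
contact_force: [-0.3, 0.1, 0.2]
opening: 1.004
```

```bash
python3 -c "
from h import *
st()
goto([.459,.1166,.027],0)"
```

```text
t 11.20 tcp [0.4586 0.117  0.0293] yaz -0.0 tilt 0.08 F [-0.3  0.1  0.2] T [ 0.02 -0.   -0.04] open 1.004 q [ 0.04  0.16  2.19 -0.    0.79  0.04]
dp [-0.0004, 0.0004, 0.0023] |0.002| dr [0.001, 0.001, -0.001] q6 0.25 deg 0.1
```

Emit:
carry_out(commands=[{"delta_pos": [0,0,0.002],"delta_rot": [0,0,0],"claw": 90},{"delta_pos": [0,0,0.002],"delta_rot": [0,0,0],"claw": 82},{"delta_pos": [0,0,0.002],"delta_rot": [0,0,0],"claw": 70},{"delta_pos": [0,0,0.002],"delta_rot": [0,0,0],"claw": 60},{"delta_pos": [0,0,0.002],"delta_rot": [0,0,0],"claw": 60},{"delta_pos": [0,0,0.002],"delta_rot": [0,0,0],"claw": 60}], force=40)

```text
time: 11.7
eef_pos: [0.4593, 0.117, 0.0284]
tcp_rot: [0.707, 0.707, 0.0, 0.001]
contact_force: [-1.8, 0.6, 4.7]
opening: 0.745
```

```bash
python3 -c "
from h import *
st()"
```

```text
t 11.70 tcp [0.4593 0.117  0.0284] yaz -0.0 tilt 0.14 F [-1.8  0.6  4.7] T [ 0.03  0.28 -0.01] open 0.745 q [ 0.04  0.16  2.19 -0.    0.79  0.04]
```

Emit:
carry_out(commands=[{"delta_pos": [0,0,-0.01],"delta_rot": [0,0,0],"claw": 60},{"delta_pos": [0,0,-0.03],"delta_rot": [0,0,0],"claw": 60},{"delta_pos": [0,0,-0.06],"delta_rot": [0,0,0],"claw": 60},{"delta_pos": [-0.03,0.05,-0.06],"delta_rot": [0,0,0],"claw": 60},{"delta_pos": [-0.06,0.1,-0.06],"delta_rot": [0,0,0],"claw": 60},{"delta_pos": [-0.09,0.15,-0.06],"delta_rot": [0,0,0],"claw": 60},{"delta_pos": [-0.11,0.19,-0.06],"delta_rot": [0,0,0],"claw": 60},{"delta_pos": [-0.124,0.21,-0.06],"delta_rot": [0,0,0],"claw": 60}])

```text
time: 12.37
eef_pos: [0.6399, 0.0103, 0.0894]
tcp_rot: [0.707, 0.707, 0.001, 0.001]
contact_force: [0.5, 0.1, -2.0]
opening: 0.743
```

```bash
python3 -c "
from h import *
st()
goto([.6696,-.0077,.05],0)
b,d=snap('scene',7);crop('scene',b,260,220,45,9,'s7')"
```

```text
t 12.37 tcp [0.6399 0.0103 0.0894] yaz -0.0 tilt 0.15 F [ 0.5  0.1 -2. ] T [ 0.03  0.03 -0.06] open 0.743 q [-0.14  0.38  1.77 -0.    0.99 -0.14]
dp [-0.0179, 0.0296, 0.0395] |0.052| dr [0.002, 0.001, -0.0] q6 -0.01 deg 0.2
```

View pics/s7.png

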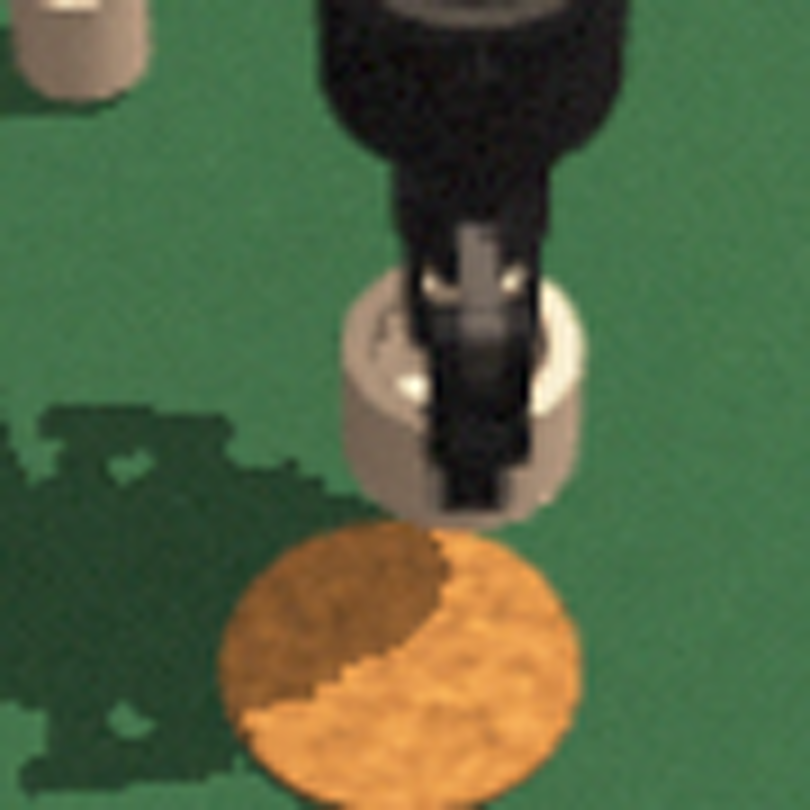

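The wide pot is held level at (465,390), just short of the coaster at (400,660). I'll go over the centre and lower it.

Emit:
carry_out(commands=[{"delta_pos": [-0.018,0.03,0],"delta_rot": [0,0,0],"claw": 60},{"delta_pos": [-0.018,0.03,0.01],"delta_rot": [0,0,0],"claw": 60},{"delta_pos": [-0.018,0.03,0.03],"delta_rot": [0,0,0],"claw": 60},{"delta_pos": [-0.018,0.03,0.04],"delta_rot": [0,0,0],"claw": 60},{"delta_pos": [-0.018,0.03,0.046],"delta_rot": [0,0,0],"claw": 60},{"delta_pos": [-0.018,0.03,0.046],"delta_rot": [0,0,0],"claw": 60}])

```text
time: 12.92
eef_pos: [0.6751, -0.0122, 0.0419]
tcp_rot: [0.708, 0.706, 0.001, 0.004]
contact_force: [-0.8, -0.1, -0.4]
opening: 0.747
```

```bash
python3 -c "
from h import *
st()
goto([.6696,-.0077,.0334],0)"
```

```text
t 12.92 tcp [ 0.6751 -0.0122  0.0419] yaz -0.2 tilt 0.45 F [-0.8 -0.1 -0.4] T [-0.04  0.03  0.02] open 0.747 q [-0.17  0.51  1.69 -0.    0.93 -0.16]
dp [0.0045, -0.0055, 0.0085] |0.011| dr [0.007, 0.004, -0.003] q6 -0.01 deg 0.5
```

Emit:
carry_out(commands=[{"delta_pos": [0.004,-0.005,0.003],"delta_rot": [0.007,0.004,0],"claw": 60},{"delta_pos": [0.004,-0.005,0.006],"delta_rot": [0.007,0.004,0],"claw": 60},{"delta_pos": [0.004,-0.005,0.006],"delta_rot": [0.007,0.004,0],"claw": 60},{"delta_pos": [0.004,-0.005,0.006],"delta_rot": [0.007,0.004,0],"claw": 60}])

```text
time: 13.25
eef_pos: [0.6702, -0.0079, 0.0364]
tcp_rot: [0.708, 0.706, 0.0, 0.0]
contact_force: [0.6, 0.8, -1.3]
opening: 0.747
```

```bash
python3 -c "
from h import *
st()
goto([.6696,-.0077,.0334],0)"
```

```text
t 13.25 tcp [ 0.6702 -0.0079  0.0364] yaz -0.1 tilt 0.03 F [ 0.6  0.8 -1.3] T [-0.   -0.05 -0.01] open 0.747 q [-0.16  0.51  1.7   0.    0.93 -0.16]
dp [0.0002, -0.0006, 0.003] |0.003| dr [0.001, -0.0, -0.002] q6 -0.01 deg 0.1
```

Emit:
carry_out(commands=[{"delta_pos": [0,0,0.002],"delta_rot": [0,0,0],"claw": 60},{"delta_pos": [0,0,0.003],"delta_rot": [0,0,0],"claw": 60},{"delta_pos": [0,0,0.004],"delta_rot": [0,0,0],"claw": 60},{"delta_pos": [0,0,0.004],"delta_rot": [0,0,0],"claw": 60}])

```text
time: 13.58
eef_pos: [0.6706, -0.008, 0.0336]
tcp_rot: [0.708, 0.706, 0.0, 0.0]
contact_force: [-2.2, 0.8, 3.9]
opening: 0.744
```

```bash
python3 -c "
from h import *
st()"
```

```text
t 13.58 tcp [ 0.6706 -0.008   0.0336] yaz -0.1 tilt 0.06 F [-2.2  0.8  3.9] T [0.12 0.35 0.01] open 0.744 q [-0.16  0.51  1.7   0.    0.93 -0.16]
```

Emit:
carry_out(commands=[{"delta_pos": [0,0,0],"delta_rot": [0,0,0],"claw": 80},{"delta_pos": [0,0,0],"delta_rot": [0,0,0],"claw": 90},{"delta_pos": [0,0,0],"delta_rot": [0,0,0],"claw": 100},{"delta_pos": [0,0,0],"delta_rot": [0,0,0],"claw": 100},{"delta_pos": [0,0,-0.03],"delta_rot": [0,0,0],"claw": 100},{"delta_pos": [0,0,-0.07],"delta_rot": [0,0,0],"claw": 100},{"delta_pos": [0,0,-0.1],"delta_rot": [0,0,0],"claw": 100},{"delta_pos": [0,0,-0.1],"delta_rot": [0,0,0],"claw": 100}])

```text
time: 14.25
eef_pos: [0.6753, -0.0086, 0.1426]
tcp_rot: [0.708, 0.706, 0.005, 0.006]
contact_force: [0.8, 0.1, 1.6]
opening: 0.999
```

```bash
python3 -c "
from h import *
st()
goto([.5475,.403,.12],90)
goto([.5475,.403,.12],-90)
goto([.5475,.403,.12],0)"
```

```text
t 14.25 tcp [ 0.6753 -0.0086  0.1426] yaz -0.1 tilt 0.91 F [0.8 0.1 1.6] T [-0.05 -0.05  0.03] open 0.999 q [-0.16  0.38  1.66  0.    1.09 -0.16]
dp [0.4114, -0.1291, 0.0197] |0.432| dr [0.011, 0.014, -1.573] q6 -0.94 deg 90.1
dp [0.4114, -0.1291, 0.0197] |0.432| dr [0.011, 0.014, -1.573] q6 -0.94 deg 90.1
dp [0.4114, -0.1291, 0.0197] |0.432| dr [0.016, 0.002, -0.002] q6 0.63 deg 0.9
```

Emit:
carry_out(commands=[{"delta_pos": [0.411,-0.129,0],"delta_rot": [0,0,-1.57],"claw": 100},{"delta_pos": [0.411,-0.129,0],"delta_rot": [0,0,-1.57],"claw": 100},{"delta_pos": [0.411,-0.129,0],"delta_rot": [0,0,-1.57],"claw": 100},{"delta_pos": [0.411,-0.129,0],"delta_rot": [0,0,-1.57],"claw": 100},{"delta_pos": [0.411,-0.129,0],"delta_rot": [0,0,-1.57],"claw": 100},{"delta_pos": [0.411,-0.129,0],"delta_rot": [0,0,-1.57],"claw": 100},{"delta_pos": [0.411,-0.129,0],"delta_rot": [0,0,-1.57],"claw": 100},{"delta_pos": [0.411,-0.129,0],"delta_rot": [0,0,-1.57],"claw": 100}])

```text
time: 14.92
eef_pos: [0.5738, 0.3131, 0.1381]
tcp_rot: [0.28, 0.96, -0.001, 0.006]
contact_force: [1.9, 0.5, 0.3]
opening: 1.003
```

```bash
python3 -c "
from h import *
st()
goto([.5475,.403,.12],90)"
```

```text
t 14.92 tcp [0.5738 0.3131 0.1381] yaz 57.5 tilt 0.64 F [1.9 0.5 0.3] T [ 0.01 -0.03 -0.01] open 1.003 q [ 0.35  0.34  1.72 -0.01  1.07 -0.65]
dp [0.0707, 0.0617, 0.0175] |0.095| dr [-0.001, 0.011, -0.567] q6 -0.94 deg 32.5
```

Emit:
carry_out(commands=[{"delta_pos": [0.071,0.062,0.01],"delta_rot": [0,0.01,-0.567],"claw": 100},{"delta_pos": [0.071,0.062,0.01],"delta_rot": [0,0.01,-0.567],"claw": 100},{"delta_pos": [0.071,0.062,0.01],"delta_rot": [0,0.01,-0.567],"claw": 100},{"delta_pos": [0.071,0.062,0.03],"delta_rot": [0,0.01,-0.567],"claw": 100},{"delta_pos": [0.071,0.062,0.03],"delta_rot": [0,0.01,-0.567],"claw": 100},{"delta_pos": [0.071,0.062,0.03],"delta_rot": [0,0.01,-0.567],"claw": 100}])

```text
time: 15.42
eef_pos: [0.5462, 0.4035, 0.1053]
tcp_rot: [-0.001, 1.0, -0.001, -0.001]
contact_force: [0.0, -0.2, -0.2]
opening: 0.999
```

```bash
python3 -c "
from h import *
st()
goto([.5475,.403,.06],90)
a,da=snap('top',8);b,d=snap('scene',8);crop('scene',b,405,190,40,10,'s8')
cv2.imwrite('pics/t8.png',a[:,:,::-1])
for n,im,uv in(('top',a,(258,141)),('scene',b,(260,240))):
    # wide pot on the coaster: pale, not orange
    m=lambda x:((x[...,2].astype(int)>95)&(x[...,0].astype(int)-x[...,2]<75)&(x[...,0].astype(int)-x[...,1]>-12)).astype(np.uint8)
    print(n,rim(n,im,uv,.047,.032,mask=m))
"
```

```text
t 15.42 tcp [0.5462 0.4035 0.1053] yaz 90.1 tilt 0.20 F [ 0.  -0.2 -0.2] T [ 0.01 -0.02  0.03] open 0.999 q [ 0.49  0.44  1.66 -0.    1.05 -1.08]
dp [-0.0014, -0.0004, 0.0453] |0.045| dr [-0.003, -0.002, 0.002] q6 -0.94 deg 0.2
top (array([ 0.66527798, -0.0081764 ]), np.float64(0.03458161605583536))
scene (array([ 0.66945312, -0.01007945]), np.float64(0.032189170158387584))
```

View pics/s8.png

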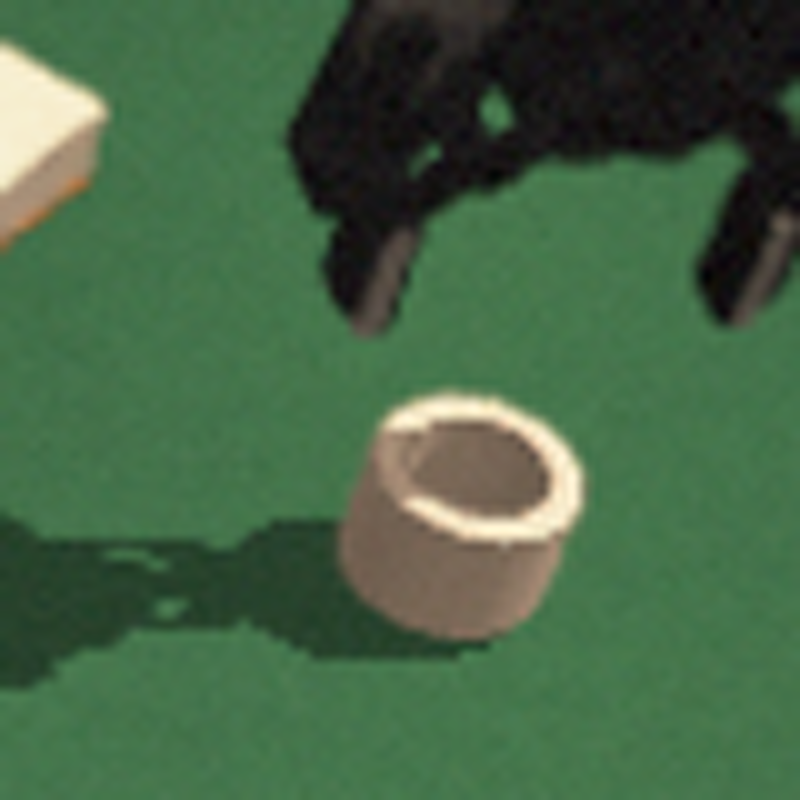

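View pics/t8.png

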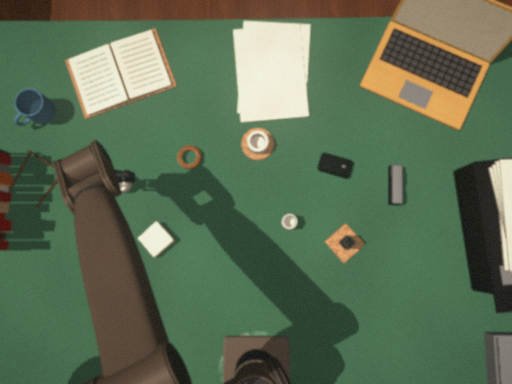

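The crop shows the jaws straddling the middle pot at (465,510). The top view has the wide pot on the round coaster at (258,141) and the pen pot on the square one at (347,242). Now the centring squeeze on the middle pot.

Emit:
carry_out(commands=[{"delta_pos": [-0.001,0,0.03],"delta_rot": [0,0,0],"claw": 100},{"delta_pos": [-0.001,0,0.055],"delta_rot": [0,0,0],"claw": 100},{"delta_pos": [-0.001,0,0.07],"delta_rot": [0,0,0],"claw": 95},{"delta_pos": [-0.001,0,0.072],"delta_rot": [0,0,0],"claw": 85},{"delta_pos": [-0.001,0,0.072],"delta_rot": [0,0,0],"claw": 75},{"delta_pos": [-0.001,0,0.072],"delta_rot": [0,0,0],"claw": 70}], force=20)

```text
time: 16.02
eef_pos: [0.5498, 0.4036, 0.0368]
tcp_rot: [0.002, 1.0, -0.0, 0.002]
contact_force: [-0.9, -0.2, 0.2]
opening: 0.699
```

```bash
python3 -c "
from h import *
st()
goto([.5475,.403,.033],90)"
```

```text
t 16.02 tcp [0.5498 0.4036 0.0368] yaz 89.8 tilt 0.18 F [-0.9 -0.2  0.2] T [ 0.02 -0.01  0.02] open 0.699 q [ 0.49  0.53  1.67 -0.    0.94 -1.08]
dp [0.0023, -0.0006, 0.0038] |0.004| dr [-0.0, 0.003, -0.003] q6 -0.94 deg 0.3
```

Emit:
carry_out(commands=[{"delta_pos": [0.002,0,0.003],"delta_rot": [0,0,0],"claw": 66},{"delta_pos": [0.002,0,0.003],"delta_rot": [0,0,0],"claw": 62},{"delta_pos": [0.002,0,0.003],"delta_rot": [0,0,0],"claw": 55},{"delta_pos": [0.002,0,0.003],"delta_rot": [0,0,0],"claw": 55},{"delta_pos": [0.002,0,0.003],"delta_rot": [0,0,0],"claw": 55},{"delta_pos": [0.002,0,0.003],"delta_rot": [0,0,0],"claw": 55}], force=20)

```text
time: 16.52
eef_pos: [0.5495, 0.4044, 0.0364]
tcp_rot: [0.002, 1.0, 0.001, 0.004]
contact_force: [0.7, -1.0, 6.5]
opening: 0.635
```

```bash
python3 -c "
from h import *
st()"
```

```text
t 16.52 tcp [0.5495 0.4044 0.0364] yaz 89.8 tilt 0.43 F [ 0.7 -1.   6.5] T [-0.15 -0.11 -0.03] open 0.635 q [ 0.49  0.53  1.67 -0.    0.93 -1.08]
```

Emit:
carry_out(commands=[{"delta_pos": [0,0,0],"delta_rot": [0,0,0],"claw": 80},{"delta_pos": [0,0,0],"delta_rot": [0,0,0],"claw": 100},{"delta_pos": [0,0,-0.01],"delta_rot": [0,0,0],"claw": 100},{"delta_pos": [0,0,-0.035],"delta_rot": [0,0,0],"claw": 100},{"delta_pos": [0,0,-0.04],"delta_rot": [0,0,1.57],"claw": 100},{"delta_pos": [0,0,-0.04],"delta_rot": [0,0,1.57],"claw": 100},{"delta_pos": [0,0,-0.04],"delta_rot": [0,0,1.57],"claw": 100},{"delta_pos": [0,0,-0.04],"delta_rot": [0,0,1.57],"claw": 100}])

```text
time: 17.18
eef_pos: [0.5489, 0.4044, 0.077]
tcp_rot: [0.252, 0.968, 0.002, 0.003]
contact_force: [0.1, -0.6, -0.3]
opening: 0.999
```

```bash
python3 -c "
from h import *
st()
goto([.5475,.4044,.075],0)"
```

```text
t 17.18 tcp [0.5489 0.4044 0.077 ] yaz 60.8 tilt 0.42 F [ 0.1 -0.6 -0.3] T [-0.05  0.02  0.04] open 0.999 q [ 0.49  0.47  1.67 -0.    1.   -0.57]
dp [0.0013, -0.0007, 0.002] |0.002| dr [0.007, 0.002, 1.062] q6 0.64 deg 60.8
```

Emit:
carry_out(commands=[{"delta_pos": [0.001,-0.001,0],"delta_rot": [0.005,0.003,1.062],"claw": 100},{"delta_pos": [0.001,-0.001,0],"delta_rot": [0.005,0.003,1.062],"claw": 100},{"delta_pos": [0.001,-0.001,0],"delta_rot": [0.005,0.003,1.062],"claw": 100},{"delta_pos": [0.001,-0.001,0],"delta_rot": [0.005,0.003,1.062],"claw": 100},{"delta_pos": [0.001,-0.001,0],"delta_rot": [0.005,0.003,1.062],"claw": 100},{"delta_pos": [0.001,-0.001,0],"delta_rot": [0.005,0.003,1.062],"claw": 100},{"delta_pos": [0.001,-0.001,0],"delta_rot": [0.005,0.003,1.062],"claw": 100},{"delta_pos": [0.001,-0.001,0],"delta_rot": [0.005,0.003,1.062],"claw": 100}])

```text
time: 17.85
eef_pos: [0.5472, 0.404, 0.0771]
tcp_rot: [0.685, 0.729, 0.001, -0.0]
contact_force: [0.2, -0.5, -0.3]
opening: 1.0
```

```bash
python3 -c "
from h import *
st()
goto([.5475,.4044,.036],0)"
```

```text
t 17.85 tcp [0.5472 0.404  0.0771] yaz 3.5 tilt 0.10 F [ 0.2 -0.5 -0.3] T [-0.01  0.04 -0.  ] open 1.000 q [0.49 0.47 1.67 0.   1.   0.42]
dp [0.0003, 0.0003, 0.0411] |0.041| dr [0.001, -0.001, 0.062] q6 0.64 deg 3.5
```

Emit:
carry_out(commands=[{"delta_pos": [0,0,0.015],"delta_rot": [0,0,0.062],"claw": 100},{"delta_pos": [0,0,0.03],"delta_rot": [0,0,0.062],"claw": 100},{"delta_pos": [0,0,0.041],"delta_rot": [0,0,0.062],"claw": 95},{"delta_pos": [0,0,0.041],"delta_rot": [0,0,0.062],"claw": 85},{"delta_pos": [0,0,0.041],"delta_rot": [0,0,0.062],"claw": 75},{"delta_pos": [0,0,0.041],"delta_rot": [0,0,0.062],"claw": 70}])

```text
time: 18.35
eef_pos: [0.5473, 0.4041, 0.036]
tcp_rot: [0.707, 0.707, 0.001, -0.0]
contact_force: [0.7, 0.7, 0.5]
opening: 0.705
```

```bash
python3 -c "
from h import *
st()
goto([.5475,.4044,.036],0)"
```

```text
t 18.35 tcp [0.5473 0.4041 0.036 ] yaz 0.0 tilt 0.09 F [0.7 0.7 0.5] T [-0.01 -0.04  0.01] open 0.705 q [0.49 0.53 1.68 0.   0.94 0.49]
dp [0.0003, 0.0002, 0.0] |0.000| dr [0.001, -0.001, 0.0] q6 0.64 deg 0.1
```

Emit:
carry_out(commands=[{"delta_pos": [0,0,0],"delta_rot": [0,0,0],"claw": 60},{"delta_pos": [0,0,0],"delta_rot": [0,0,0],"claw": 50},{"delta_pos": [0,0,0],"delta_rot": [0,0,0],"claw": 50},{"delta_pos": [0,0,0],"delta_rot": [0,0,0],"claw": 50},{"delta_pos": [0,0,0],"delta_rot": [0,0,0],"claw": 50}], force=35)

```text
time: 18.77
eef_pos: [0.5479, 0.4044, 0.037]
tcp_rot: [0.707, 0.707, 0.002, 0.0]
contact_force: [-0.0, -0.1, 2.9]
opening: 0.611
```

```bash
python3 -c "
from h import *
st()
goto([.6706,-.0084,.12],0)"
```

```text
t 18.77 tcp [0.5479 0.4044 0.037 ] yaz 0.0 tilt 0.20 F [-0.  -0.1  2.9] T [ 0.   -0.05 -0.01] open 0.611 q [0.49 0.53 1.68 0.   0.94 0.49]
dp [-0.4127, 0.1227, -0.0836] |0.439| dr [0.003, -0.002, 0.0] q6 -0.01 deg 0.2
```

Emit:
carry_out(commands=[{"delta_pos": [0,0,-0.02],"delta_rot": [0,0,0],"claw": 50},{"delta_pos": [0,0,-0.05],"delta_rot": [0,0,0],"claw": 50},{"delta_pos": [0,0,-0.085],"delta_rot": [0,0,0],"claw": 50},{"delta_pos": [-0.04,0.012,-0.085],"delta_rot": [0,0,0],"claw": 50},{"delta_pos": [-0.08,0.024,-0.085],"delta_rot": [0,0,0],"claw": 50},{"delta_pos": [-0.12,0.036,-0.085],"delta_rot": [0,0,0],"claw": 50},{"delta_pos": [-0.16,0.048,-0.085],"delta_rot": [0,0,0],"claw": 50},{"delta_pos": [-0.2,0.06,-0.085],"delta_rot": [0,0,0],"claw": 50}])

```text
time: 19.43
eef_pos: [0.607, 0.203, 0.121]
tcp_rot: [0.707, 0.707, 0.001, -0.0]
contact_force: [0.7, 0.4, -1.6]
opening: 0.612
```

```bash
python3 -c "
from h import *
st()
goto([.6706,-.0084,.12],0)"
```

```text
t 19.43 tcp [0.607 0.203 0.121] yaz 0.1 tilt 0.13 F [ 0.7  0.4 -1.6] T [ 0.   -0.04  0.03] open 0.612 q [0.16 0.34 1.76 0.   1.04 0.16]
dp [-0.2114, 0.0634, 0.0007] |0.221| dr [0.001, -0.002, 0.001] q6 -0.01 deg 0.1
```

Emit:
carry_out(commands=[{"delta_pos": [-0.04,0.012,0],"delta_rot": [0,0,0],"claw": 50},{"delta_pos": [-0.08,0.024,0],"delta_rot": [0,0,0],"claw": 50},{"delta_pos": [-0.12,0.036,0],"delta_rot": [0,0,0],"claw": 50},{"delta_pos": [-0.16,0.048,0],"delta_rot": [0,0,0],"claw": 50},{"delta_pos": [-0.195,0.058,0],"delta_rot": [0,0,0],"claw": 50},{"delta_pos": [-0.211,0.063,0],"delta_rot": [0,0,0],"claw": 50},{"delta_pos": [-0.211,0.063,0],"delta_rot": [0,0,0],"claw": 50},{"delta_pos": [-0.211,0.063,0],"delta_rot": [0,0,0],"claw": 50}])

```text
time: 20.1
eef_pos: [0.6697, -0.0086, 0.1198]
tcp_rot: [0.707, 0.707, 0.001, -0.001]
contact_force: [-0.7, 1.6, -2.2]
opening: 0.613
```

```bash
python3 -c "
from h import *
st()
goto([.6706,-.0084,.095],0)
b,d=snap('scene',9);crop('scene',b,260,215,45,9,'s9')"
```

```text
t 20.10 tcp [ 0.6697 -0.0086  0.1198] yaz -0.1 tilt 0.18 F [-0.7  1.6 -2.2] T [-0.04  0.04 -0.06] open 0.613 q [-0.17  0.4   1.68  0.    1.06 -0.17]
dp [0.0001, 0.0009, 0.0248] |0.025| dr [-0.001, -0.003, -0.001] q6 -0.01 deg 0.2
```

View pics/s9.png

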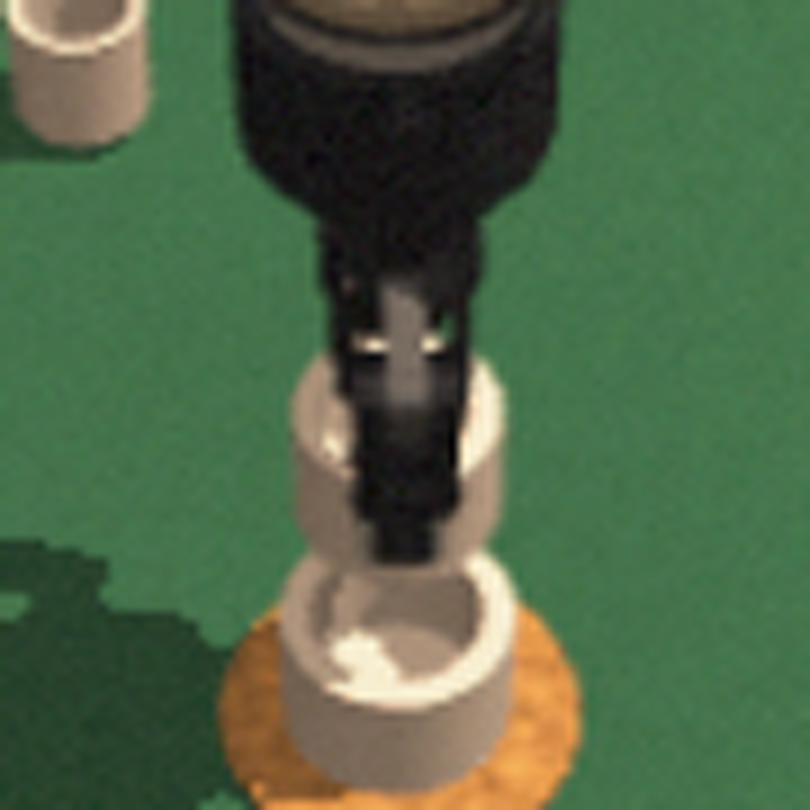

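The middle pot (centre column about 400) hangs straight over the wide pot's mouth (centre about (400,620)). Lowering in steps.

Emit:
carry_out(commands=[{"delta_pos": [0,0.001,0.01],"delta_rot": [0,-0.003,0],"claw": 50},{"delta_pos": [0,0.001,0.018],"delta_rot": [0,-0.003,0],"claw": 50},{"delta_pos": [0,0.001,0.025],"delta_rot": [0,-0.003,0],"claw": 50},{"delta_pos": [0,0.001,0.028],"delta_rot": [0,-0.003,0],"claw": 50},{"delta_pos": [0,0.001,0.028],"delta_rot": [0,-0.003,0],"claw": 50}])

```text
time: 20.57
eef_pos: [0.6691, -0.0063, 0.0897]
tcp_rot: [0.706, 0.708, -0.001, -0.002]
contact_force: [-0.3, -1.0, -1.0]
opening: 0.605
```

```bash
python3 -c "
from h import *
st()
goto([.6706,-.0084,.077],0)"
```

```text
t 20.57 tcp [ 0.6691 -0.0063  0.0897] yaz 0.1 tilt 0.27 F [-0.3 -1.  -1. ] T [-0.01  0.01 -0.01] open 0.605 q [-0.16  0.44  1.69 -0.    1.02 -0.16]
dp [-0.0021, 0.0015, 0.0127] |0.013| dr [-0.005, -0.001, 0.002] q6 -0.01 deg 0.3
```

Foot still about 6 mm above the rim. I'll correct laterally first, then lower.

Emit:
carry_out(commands=[{"delta_pos": [-0.002,0.0015,0.001],"delta_rot": [-0.005,-0.001,0],"claw": 50},{"delta_pos": [-0.002,0.0015,0.001],"delta_rot": [-0.005,-0.001,0],"claw": 50},{"delta_pos": [-0.002,0.0015,0.001],"delta_rot": [-0.005,-0.001,0],"claw": 50},{"delta_pos": [-0.002,0.0015,0.001],"delta_rot": [-0.005,-0.001,0],"claw": 50}])

```text
time: 20.9
eef_pos: [0.6709, -0.0084, 0.0891]
tcp_rot: [0.706, 0.708, 0.0, 0.001]
contact_force: [-0.8, 0.2, -0.9]
opening: 0.605
```

```bash
python3 -c "
from h import *
st()
goto([.6706,-.0084,.077],0)"
```

```text
t 20.90 tcp [ 0.6709 -0.0084  0.0891] yaz 0.1 tilt 0.07 F [-0.8  0.2 -0.9] T [-0.02  0.    0.04] open 0.605 q [-0.16  0.44  1.69 -0.    1.01 -0.16]
dp [-0.0, -0.0003, 0.0121] |0.012| dr [0.001, 0.0, 0.002] q6 -0.01 deg 0.1
```

Emit:
carry_out(commands=[{"delta_pos": [0,0,0.003],"delta_rot": [0,0,0],"claw": 50},{"delta_pos": [0,0,0.006],"delta_rot": [0,0,0],"claw": 50},{"delta_pos": [0,0,0.009],"delta_rot": [0,0,0],"claw": 50},{"delta_pos": [0,0,0.009],"delta_rot": [0,0,0],"claw": 50},{"delta_pos": [0,0,0.009],"delta_rot": [0,0,0],"claw": 50}])

```text
time: 21.32
eef_pos: [0.6706, -0.0084, 0.0795]
tcp_rot: [0.707, 0.708, -0.0, 0.0]
contact_force: [0.5, 0.3, -1.4]
opening: 0.612
```

```bash
python3 -c "
from h import *
st()
goto([.6706,-.0084,.077],0)"
```

```text
t 21.32 tcp [ 0.6706 -0.0084  0.0795] yaz 0.1 tilt 0.01 F [ 0.5  0.3 -1.4] T [-0.01 -0.04  0.02] open 0.612 q [-0.16  0.45  1.69 -0.    1.   -0.16]
dp [-0.0, 0.0, 0.0025] |0.002| dr [0.0, 0.0, 0.002] q6 -0.01 deg 0.1
```

Emit:
carry_out(commands=[{"delta_pos": [0,0,0.002],"delta_rot": [0,0,0],"claw": 50},{"delta_pos": [0,0,0.003],"delta_rot": [0,0,0],"claw": 50},{"delta_pos": [0,0,0.003],"delta_rot": [0,0,0],"claw": 50},{"delta_pos": [0,0,0.003],"delta_rot": [0,0,0],"claw": 50}])

```text
time: 21.65
eef_pos: [0.6708, -0.0085, 0.077]
tcp_rot: [0.707, 0.708, 0.0, 0.0]
contact_force: [-1.0, -0.5, 1.0]
opening: 0.608
```

```bash
python3 -c "
from h import *
st()"
```

```text
t 21.65 tcp [ 0.6708 -0.0085  0.077 ] yaz 0.1 tilt 0.05 F [-1.  -0.5  1. ] T [-0.01  0.13  0.04] open 0.608 q [-0.16  0.45  1.69 -0.    0.99 -0.16]
```

Seated height is reached (0.077) with first contact. Releasing.

Emit:
carry_out(commands=[{"delta_pos": [0,0,0.001],"delta_rot": [0,0,0],"claw": 50},{"delta_pos": [0,0,0.001],"delta_rot": [0,0,0],"claw": 66},{"delta_pos": [0,0,0],"delta_rot": [0,0,0],"claw": 75},{"delta_pos": [0,0,0],"delta_rot": [0,0,0],"claw": 90},{"delta_pos": [0,0,0],"delta_rot": [0,0,0],"claw": 100},{"delta_pos": [0,0,-0.02],"delta_rot": [0,0,0],"claw": 100},{"delta_pos": [0,0,-0.06],"delta_rot": [0,0,0],"claw": 100},{"delta_pos": [0,0,-0.08],"delta_rot": [0,0,0],"claw": 100}])

```text
time: 22.32
eef_pos: [0.6719, -0.0085, 0.1601]
tcp_rot: [0.707, 0.708, 0.001, 0.002]
contact_force: [1.3, 0.2, 1.2]
opening: 0.999
```

```bash
python3 -c "
from h import *
st()
b,d=snap('scene',10);crop('scene',b,260,225,45,9,'s10')
goto([.475,-.10,.155],90)
goto([.475,-.10,.155],-80)"
```

```text
t 22.32 tcp [ 0.6719 -0.0085  0.1601] yaz 0.1 tilt 0.24 F [1.3 0.2 1.2] T [-0.01 -0.06  0.01] open 0.999 q [-0.16  0.36  1.66 -0.    1.13 -0.16]
dp [-0.0907, -0.1998, 0.0081] |0.220| dr [0.012, -0.008, 1.573] q6 1.36 deg 90.1
dp [-0.0907, -0.1998, 0.0081] |0.220| dr [0.012, -0.007, 1.398] q6 1.19 deg 80.1
```

View pics/s10.png

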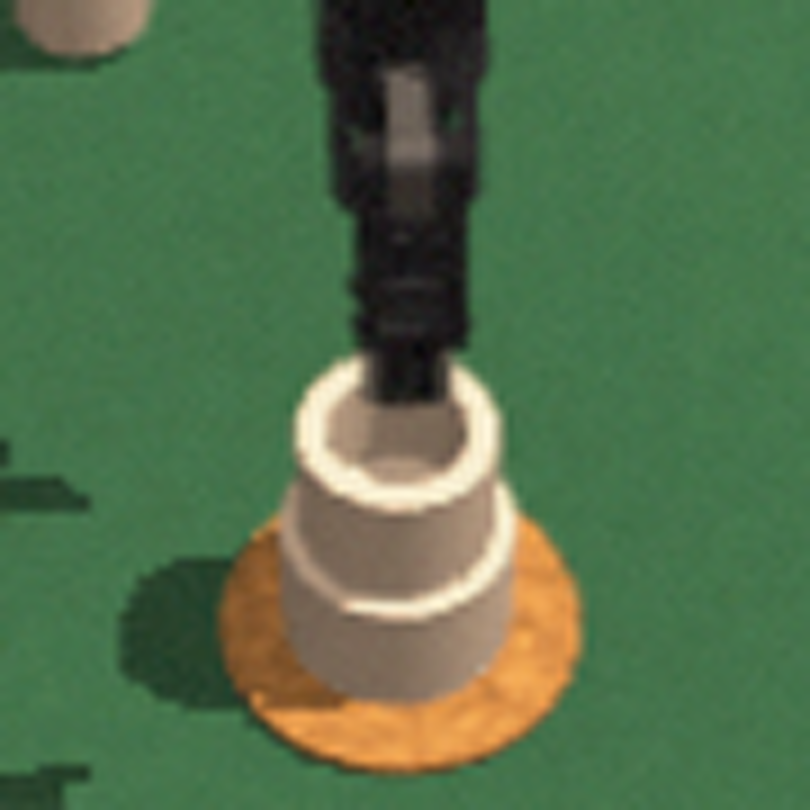

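The middle pot sits flat on the wide pot with an even rim all round, shoulder line near (400,605). Now the narrow pot.

Emit:
carry_out(commands=[{"delta_pos": [-0.09,-0.2,0],"delta_rot": [0,0,1.57],"claw": 100},{"delta_pos": [-0.09,-0.2,0],"delta_rot": [0,0,1.57],"claw": 100},{"delta_pos": [-0.09,-0.2,0],"delta_rot": [0,0,1.57],"claw": 100},{"delta_pos": [-0.09,-0.2,0],"delta_rot": [0,0,1.57],"claw": 100},{"delta_pos": [-0.09,-0.2,0],"delta_rot": [0,0,1.57],"claw": 100},{"delta_pos": [-0.09,-0.2,0],"delta_rot": [0,0,1.57],"claw": 100},{"delta_pos": [-0.09,-0.2,0],"delta_rot": [0,0,1.57],"claw": 100},{"delta_pos": [-0.09,-0.2,0],"delta_rot": [0,0,1.57],"claw": 100}])

```text
time: 23.03
eef_pos: [0.4737, -0.0997, 0.163]
tcp_rot: [0.96, 0.279, 0.005, 0.001]
contact_force: [-0.3, 0.9, 0.9]
opening: 0.998
```

```bash
python3 -c "
from h import *
st()
goto([.428,-.1015,.11],90)"
```

```text
t 23.03 tcp [ 0.4737 -0.0997  0.163 ] yaz -57.7 tilt 0.54 F [-0.3  0.9  0.9] T [-0.04 -0.01  0.01] open 0.998 q [-0.42 -0.05  2.12  0.    1.07  0.58]
dp [-0.04, -0.0232, 0.0526] |0.070| dr [0.002, -0.009, 0.565] q6 1.34 deg 32.4
```

Emit:
carry_out(commands=[{"delta_pos": [-0.04,-0.023,0.01],"delta_rot": [0.002,-0.009,0.565],"claw": 100},{"delta_pos": [-0.04,-0.023,0.01],"delta_rot": [0.002,-0.009,0.565],"claw": 100},{"delta_pos": [-0.04,-0.023,0.01],"delta_rot": [0.002,-0.009,0.565],"claw": 90},{"delta_pos": [-0.04,-0.023,0.05],"delta_rot": [0.002,-0.009,0.565],"claw": 85},{"delta_pos": [-0.04,-0.023,0.05],"delta_rot": [0.002,-0.009,0.565],"claw": 85},{"delta_pos": [-0.04,-0.023,0.05],"delta_rot": [0.002,-0.009,0.565],"claw": 85}])

```text
time: 23.53
eef_pos: [0.4264, -0.1009, 0.1103]
tcp_rot: [1.0, -0.001, -0.002, -0.001]
contact_force: [-0.1, -0.0, -0.1]
opening: 0.851
```

```bash
python3 -c "
from h import *
st()
goto([.428,-.1015,.06],-90)
b,d=snap('scene',11);crop('scene',b,224,160,40,10,'s11')"
```

```text
t 23.53 tcp [ 0.4264 -0.1009  0.1103] yaz -90.1 tilt 0.25 F [-0.1 -0.  -0.1] T [-0.01  0.01  0.01] open 0.851 q [-0.46 -0.08  2.25 -0.    0.98  1.11]
dp [0.0018, 0.0007, 0.0503] |0.050| dr [-0.002, 0.004, -0.002] q6 1.34 deg 0.3
```

View pics/s11.png

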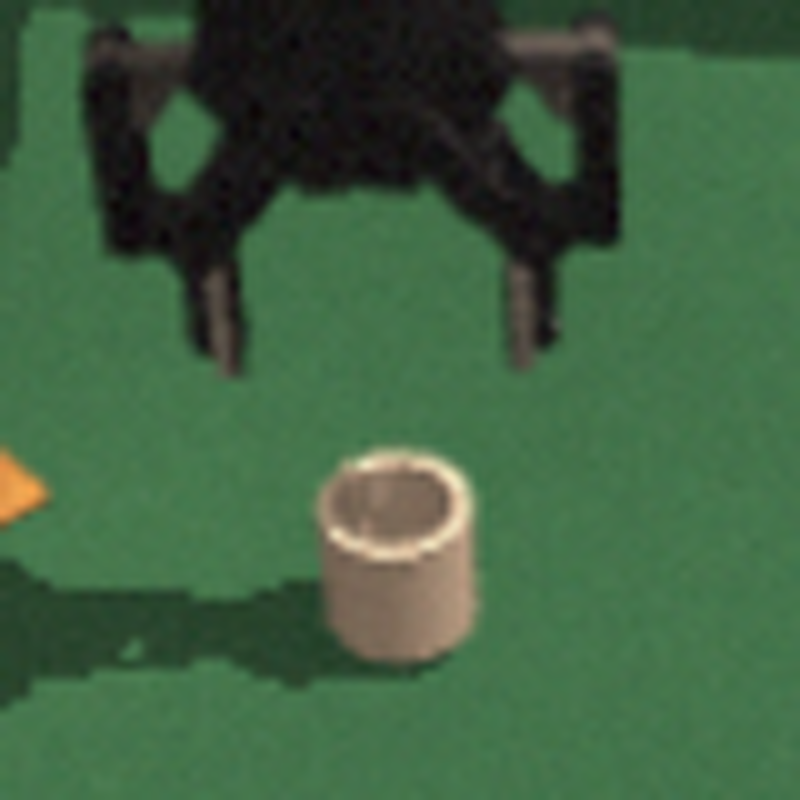

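The fingertips at (230,370) and (520,365) straddle the narrow pot at (400,560). Descending for the centring squeeze.

Emit:
carry_out(commands=[{"delta_pos": [0.001,0,0.03],"delta_rot": [0,0,0],"claw": 85},{"delta_pos": [0.001,0,0.055],"delta_rot": [0,0,0],"claw": 85},{"delta_pos": [0.001,0,0.068],"delta_rot": [0,0,0],"claw": 80},{"delta_pos": [0.001,0,0.071],"delta_rot": [0,0,0],"claw": 70},{"delta_pos": [0.001,0,0.071],"delta_rot": [0,0,0],"claw": 62},{"delta_pos": [0.001,0,0.071],"delta_rot": [0,0,0],"claw": 60}], force=20)

```text
time: 24.08
eef_pos: [0.4298, -0.102, 0.0422]
tcp_rot: [1.0, 0.001, 0.001, 0.0]
contact_force: [-0.1, -0.4, 1.0]
opening: 0.598
```

```bash
python3 -c "
from h import *
st()
goto([.428,-.1015,.038],-90)"
```

```text
t 24.08 tcp [ 0.4298 -0.102   0.0422] yaz -89.9 tilt 0.10 F [-0.1 -0.4  1. ] T [-0.01 -0.02 -0.06] open 0.598 q [-0.46  0.06  2.27 -0.    0.81  1.11]
dp [-0.0018, -0.0005, 0.0042] |0.005| dr [0.001, -0.002, 0.002] q6 1.34 deg 0.2
```

Emit:
carry_out(commands=[{"delta_pos": [-0.002,0,0.004],"delta_rot": [0,0,0],"claw": 58},{"delta_pos": [-0.002,0,0.004],"delta_rot": [0,0,0],"claw": 54},{"delta_pos": [-0.002,0,0.004],"delta_rot": [0,0,0],"claw": 45},{"delta_pos": [-0.002,0,0.004],"delta_rot": [0,0,0],"claw": 42},{"delta_pos": [-0.002,0,0.004],"delta_rot": [0,0,0],"claw": 42},{"delta_pos": [-0.002,0,0.004],"delta_rot": [0,0,0],"claw": 42}], force=20)

```text
time: 24.58
eef_pos: [0.4287, -0.1024, 0.0393]
tcp_rot: [1.0, 0.001, 0.002, 0.001]
contact_force: [-0.9, 1.1, 7.1]
opening: 0.502
```

```bash
python3 -c "
from h import *
st()"
```

```text
t 24.58 tcp [ 0.4287 -0.1024  0.0393] yaz -89.9 tilt 0.20 F [-0.9  1.1  7.1] T [ 0.11  0.13 -0.02] open 0.502 q [-0.47  0.07  2.27 -0.    0.8   1.1 ]
```

Emit:
carry_out(commands=[{"delta_pos": [0,0,0],"delta_rot": [0,0,0],"claw": 70},{"delta_pos": [0,0,0],"delta_rot": [0,0,0],"claw": 85},{"delta_pos": [0,0,-0.01],"delta_rot": [0,0,0],"claw": 85},{"delta_pos": [0,0,-0.035],"delta_rot": [0,0,0],"claw": 85},{"delta_pos": [0,0,-0.045],"delta_rot": [0,0,-1.57],"claw": 85},{"delta_pos": [0,0,-0.045],"delta_rot": [0,0,-1.57],"claw": 85},{"delta_pos": [0,0,-0.045],"delta_rot": [0,0,-1.57],"claw": 85},{"delta_pos": [0,0,-0.045],"delta_rot": [0,0,-1.57],"claw": 85}])

```text
time: 25.25
eef_pos: [0.4287, -0.1024, 0.0852]
tcp_rot: [0.968, 0.252, 0.002, 0.002]
contact_force: [-0.4, -0.1, -0.5]
opening: 0.854
```

```bash
python3 -c "
from h import *
st()
goto([.428,-.1024,.08],0)"
```

```text
t 25.25 tcp [ 0.4287 -0.1024  0.0852] yaz -60.9 tilt 0.26 F [-0.4 -0.1 -0.5] T [-0.   -0.07 -0.  ] open 0.854 q [-0.47 -0.03  2.26 -0.    0.91  0.6 ]
dp [-0.0006, -0.0004, 0.0052] |0.005| dr [0.005, -0.0, -1.062] q6 -0.23 deg 60.9
```

Emit:
carry_out(commands=[{"delta_pos": [0,0,0.003],"delta_rot": [0.004,0,-1.062],"claw": 85},{"delta_pos": [0,0,0.003],"delta_rot": [0.004,0,-1.062],"claw": 85},{"delta_pos": [0,0,0.003],"delta_rot": [0.004,0,-1.062],"claw": 85},{"delta_pos": [0,0,0.003],"delta_rot": [0.004,0,-1.062],"claw": 85},{"delta_pos": [0,0,0.003],"delta_rot": [0.004,0,-1.062],"claw": 85},{"delta_pos": [0,0,0.003],"delta_rot": [0.004,0,-1.062],"claw": 85},{"delta_pos": [0,0,0.003],"delta_rot": [0.004,0,-1.062],"claw": 85},{"delta_pos": [0,0,0.003],"delta_rot": [0.004,0,-1.062],"claw": 85}])

```text
time: 25.92
eef_pos: [0.4286, -0.1024, 0.0826]
tcp_rot: [0.729, 0.685, 0.0, 0.0]
contact_force: [-0.8, -1.0, 0.2]
opening: 0.852
```

```bash
python3 -c "
from h import *
st()
goto([.428,-.1024,.039],0)"
```

```text
t 25.92 tcp [ 0.4286 -0.1024  0.0826] yaz -3.6 tilt 0.06 F [-0.8 -1.   0.2] T [-0.03  0.03  0.02] open 0.852 q [-0.47 -0.02  2.26  0.    0.91 -0.4 ]
dp [-0.0, -0.0007, 0.0436] |0.044| dr [0.001, 0.0, -0.062] q6 -0.23 deg 3.6
```

Emit:
carry_out(commands=[{"delta_pos": [0,-0.001,0.015],"delta_rot": [0,0,-0.062],"claw": 85},{"delta_pos": [0,-0.001,0.03],"delta_rot": [0,0,-0.062],"claw": 85},{"delta_pos": [0,-0.001,0.043],"delta_rot": [0,0,-0.062],"claw": 80},{"delta_pos": [0,-0.001,0.043],"delta_rot": [0,0,-0.062],"claw": 70},{"delta_pos": [0,-0.001,0.043],"delta_rot": [0,0,-0.062],"claw": 62},{"delta_pos": [0,-0.001,0.043],"delta_rot": [0,0,-0.062],"claw": 60}])

```text
time: 26.42
eef_pos: [0.4281, -0.1026, 0.0404]
tcp_rot: [0.707, 0.707, 0.0, 0.001]
contact_force: [-0.2, 0.1, 0.2]
opening: 0.6
```

```bash
python3 -c "
from h import *
st()
goto([.428,-.1024,.039],0)"
```

```text
t 26.42 tcp [ 0.4281 -0.1026  0.0404] yaz -0.0 tilt 0.11 F [-0.2  0.1  0.2] T [ 0.01 -0.01  0.01] open 0.600 q [-0.47  0.06  2.27  0.    0.81 -0.47]
dp [0.0002, -0.0001, 0.0014] |0.001| dr [0.002, 0.001, -0.0] q6 -0.23 deg 0.1
```

Emit:
carry_out(commands=[{"delta_pos": [0,0,0.001],"delta_rot": [0,0,0],"claw": 52},{"delta_pos": [0,0,0.001],"delta_rot": [0,0,0],"claw": 42},{"delta_pos": [0,0,0.001],"delta_rot": [0,0,0],"claw": 40},{"delta_pos": [0,0,0.001],"delta_rot": [0,0,0],"claw": 40},{"delta_pos": [0,0,0.001],"delta_rot": [0,0,0],"claw": 40}], force=30)

```text
time: 26.83
eef_pos: [0.4289, -0.1029, 0.0408]
tcp_rot: [0.707, 0.707, 0.001, 0.002]
contact_force: [-1.4, 0.8, 6.3]
opening: 0.511
```

```bash
python3 -c "
from h import *
st()
goto([.6708,-.0083,.18],0)"
```

```text
t 26.83 tcp [ 0.4289 -0.1029  0.0408] yaz -0.0 tilt 0.20 F [-1.4  0.8  6.3] T [ 0.16  0.3  -0.01] open 0.511 q [-0.47  0.06  2.27  0.    0.81 -0.47]
dp [0.0944, 0.2423, -0.1386] |0.295| dr [0.003, 0.002, -0.0] q6 -0.01 deg 0.2
```

Emit:
carry_out(commands=[{"delta_pos": [0,0,-0.02],"delta_rot": [0,0,0],"claw": 40},{"delta_pos": [0,0,-0.05],"delta_rot": [0,0,0],"claw": 40},{"delta_pos": [0,0,-0.09],"delta_rot": [0,0,0],"claw": 40},{"delta_pos": [0.01,0.025,-0.125],"delta_rot": [0,0,0],"claw": 40},{"delta_pos": [0.025,0.06,-0.13],"delta_rot": [0,0,0],"claw": 40},{"delta_pos": [0.04,0.1,-0.13],"delta_rot": [0,0,0],"claw": 40},{"delta_pos": [0.055,0.14,-0.13],"delta_rot": [0,0,0],"claw": 40},{"delta_pos": [0.065,0.17,-0.13],"delta_rot": [0,0,0],"claw": 40}])

```text
time: 27.5
eef_pos: [0.6009, -0.0365, 0.1719]
tcp_rot: [0.707, 0.707, 0.001, 0.003]
contact_force: [0.3, -0.9, -0.2]
opening: 0.51
```

```bash
python3 -c "
from h import *
st()
goto([.6708,-.0090,.165],0)"
```

```text
t 27.50 tcp [ 0.6009 -0.0365  0.1719] yaz 0.0 tilt 0.34 F [ 0.3 -0.9 -0.2] T [-0.09  0.   -0.03] open 0.510 q [-0.23  0.2   1.83 -0.    1.11 -0.23]
dp [0.0275, 0.0699, 0.0073] |0.075| dr [0.006, 0.002, 0.001] q6 -0.01 deg 0.3
```

Emit:
carry_out(commands=[{"delta_pos": [0.012,0.03,0],"delta_rot": [0.003,0,0],"claw": 40},{"delta_pos": [0.022,0.055,0.004],"delta_rot": [0.006,0.002,0],"claw": 40},{"delta_pos": [0.027,0.068,0.007],"delta_rot": [0.006,0.002,0],"claw": 40},{"delta_pos": [0.0275,0.07,0.007],"delta_rot": [0.006,0.002,0],"claw": 40},{"delta_pos": [0.0275,0.07,0.007],"delta_rot": [0.006,0.002,0],"claw": 40},{"delta_pos": [0.0275,0.07,0.007],"delta_rot": [0.006,0.002,0],"claw": 40}])

```text
time: 28.0
eef_pos: [0.6701, -0.0091, 0.1648]
tcp_rot: [0.707, 0.707, -0.001, -0.001]
contact_force: [0.7, -0.4, -0.1]
opening: 0.506
```

```bash
python3 -c "
from h import *
st()
goto([.6708,-.0090,.133],0)
b,d=snap('scene',12);crop('scene',b,260,210,45,9,'s12')"
```

```text
t 28.00 tcp [ 0.6701 -0.0091  0.1648] yaz 0.0 tilt 0.10 F [ 0.7 -0.4 -0.1] T [ 0.    0.05 -0.03] open 0.506 q [-0.16  0.35  1.65 -0.    1.14 -0.17]
dp [0.0001, 0.0008, 0.0318] |0.032| dr [-0.002, -0.0, 0.001] q6 -0.01 deg 0.1
```

View pics/s12.png

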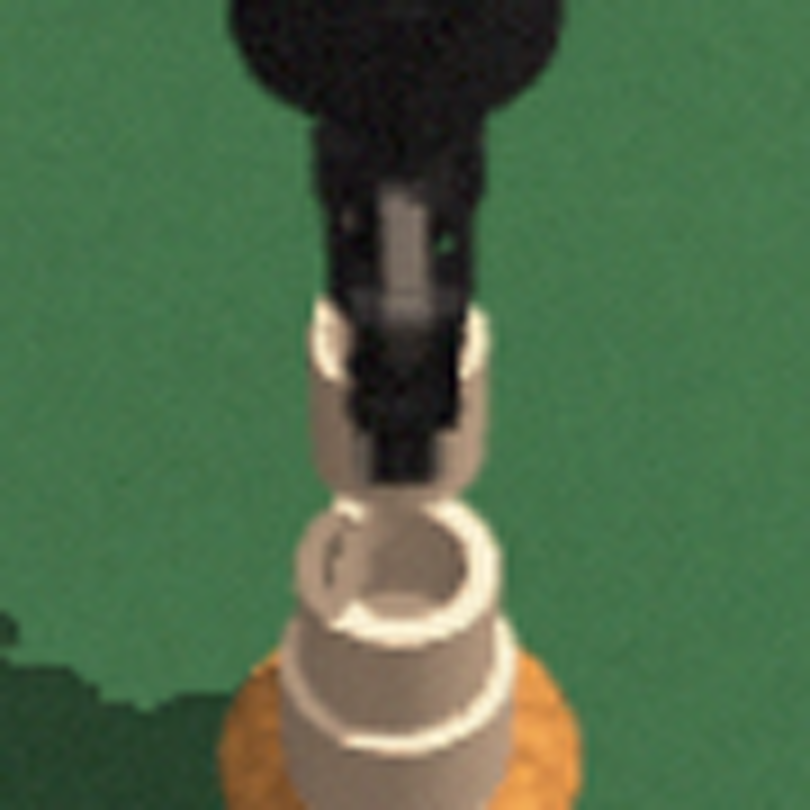

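The narrow pot (centre column about 400) is right above the tower's mouth at (398,565). Lowering.

Emit:
carry_out(commands=[{"delta_pos": [0,0.001,0.01],"delta_rot": [0,0,0],"claw": 40},{"delta_pos": [0,0.001,0.02],"delta_rot": [0,0,0],"claw": 40},{"delta_pos": [0,0.001,0.028],"delta_rot": [0,0,0],"claw": 40},{"delta_pos": [0,0.001,0.03],"delta_rot": [0,0,0],"claw": 40},{"delta_pos": [0,0.001,0.03],"delta_rot": [0,0,0],"claw": 40},{"delta_pos": [0,0.001,0.03],"delta_rot": [0,0,0],"claw": 40}])

```text
time: 28.55
eef_pos: [0.6707, -0.0094, 0.1347]
tcp_rot: [0.707, 0.707, -0.001, -0.001]
contact_force: [0.1, -0.3, -2.0]
opening: 0.513
```

```bash
python3 -c "
from h import *
st()
goto([.6708,-.0090,.1208],0)"
```

```text
t 28.55 tcp [ 0.6707 -0.0094  0.1347] yaz -0.0 tilt 0.12 F [ 0.1 -0.3 -2. ] T [-0.01  0.03 -0.01] open 0.513 q [-0.16  0.38  1.67 -0.    1.09 -0.16]
dp [0.0004, 0.0001, 0.0139] |0.014| dr [-0.002, -0.0, -0.0] q6 -0.01 deg 0.1
```

Emit:
carry_out(commands=[{"delta_pos": [0,0,0.003],"delta_rot": [0,0,0],"claw": 40},{"delta_pos": [0,0,0.006],"delta_rot": [0,0,0],"claw": 40},{"delta_pos": [0,0,0.009],"delta_rot": [0,0,0],"claw": 40},{"delta_pos": [0,0,0.011],"delta_rot": [0,0,0],"claw": 40},{"delta_pos": [0,0,0.011],"delta_rot": [0,0,0],"claw": 40},{"delta_pos": [0,0,0.011],"delta_rot": [0,0,0],"claw": 40}])

```text
time: 29.05
eef_pos: [0.6706, -0.0093, 0.1234]
tcp_rot: [0.707, 0.707, -0.001, -0.001]
contact_force: [0.3, 0.1, -0.4]
opening: 0.507
```

```bash
python3 -c "
from h import *
st()
goto([.6708,-.0090,.1208],0)"
```

```text
t 29.05 tcp [ 0.6706 -0.0093  0.1234] yaz 0.0 tilt 0.14 F [ 0.3  0.1 -0.4] T [ 0.01  0.02 -0.03] open 0.507 q [-0.16  0.4   1.67 -0.    1.07 -0.16]
dp [0.0003, 0.0002, 0.0026] |0.003| dr [-0.002, -0.0, 0.0] q6 -0.01 deg 0.1
```

Emit:
carry_out(commands=[{"delta_pos": [0,0,0.002],"delta_rot": [0,0,0],"claw": 40},{"delta_pos": [0,0,0.003],"delta_rot": [0,0,0],"claw": 40},{"delta_pos": [0,0,0.003],"delta_rot": [0,0,0],"claw": 40},{"delta_pos": [0,0,0.003],"delta_rot": [0,0,0],"claw": 40}])

```text
time: 29.38
eef_pos: [0.6708, -0.0093, 0.1209]
tcp_rot: [0.707, 0.707, -0.001, -0.001]
contact_force: [-0.1, -0.1, 1.3]
opening: 0.512
```

```bash
python3 -c "
from h import *
st()"
```

```text
t 29.38 tcp [ 0.6708 -0.0093  0.1209] yaz 0.0 tilt 0.11 F [-0.1 -0.1  1.3] T [ 0.06  0.09 -0.04] open 0.512 q [-0.16  0.4   1.68  0.    1.07 -0.16]
```

Home at 0.1209 with light contact. Releasing and backing off upward.

Emit:
carry_out(commands=[{"delta_pos": [0,0,0.001],"delta_rot": [0,0,0],"claw": 40},{"delta_pos": [0,0,0.001],"delta_rot": [0,0,0],"claw": 55},{"delta_pos": [0,0,0],"delta_rot": [0,0,0],"claw": 65},{"delta_pos": [0,0,0],"delta_rot": [0,0,0],"claw": 80},{"delta_pos": [0,0,0],"delta_rot": [0,0,0],"claw": 95},{"delta_pos": [0,0,-0.02],"delta_rot": [0,0,0],"claw": 100},{"delta_pos": [0,0,-0.06],"delta_rot": [0,0,0],"claw": 100},{"delta_pos": [0,0,-0.1],"delta_rot": [0,0,0],"claw": 100}])

```text
time: 30.05
eef_pos: [0.6694, -0.0092, 0.219]
tcp_rot: [0.707, 0.707, -0.002, -0.003]
contact_force: [1.1, -0.4, -0.1]
opening: 1.004
```

Emit:
carry_out(commands=[{"delta_pos": [0,-0.02,-0.03],"delta_rot": [0,0,0],"claw": 100},{"delta_pos": [0,-0.06,-0.03],"delta_rot": [0,0,0],"claw": 100},{"delta_pos": [0.02,-0.1,-0.03],"delta_rot": [0,0,0],"claw": 100},{"delta_pos": [0.06,-0.13,-0.03],"delta_rot": [0,0,0],"claw": 100},{"delta_pos": [0.1,-0.15,-0.03],"delta_rot": [0,0,0],"claw": 100},{"delta_pos": [0.14,-0.15,-0.03],"delta_rot": [0,0,0],"claw": 100},{"delta_pos": [0.15,-0.15,-0.03],"delta_rot": [0,0,0],"claw": 100},{"delta_pos": [0.15,-0.15,-0.03],"delta_rot": [0,0,0],"claw": 100}])

```text
time: 30.72
eef_pos: [0.5186, 0.1443, 0.2507]
tcp_rot: [0.705, 0.709, -0.002, -0.003]
contact_force: [-0.1, -0.3, 0.3]
opening: 0.998
```

```bash
python3 -c "
from h import *
st()
b,d=snap('scene',13);a,da=snap('top',13);crop('scene',b,260,215,50,8,'s13')
cv2.imwrite('pics/t13.png',a[:,:,::-1])
P=cloud('scene',d);s=P[170:270,215:305].reshape(-1,3);s=s[(np.hypot(s[:,0]-.67,s[:,1]+.009)<.04)]
print('tower top z',np.percentile(s[:,2],[95,99]).round(4),'expect .130')
for lo,hi,nm in((.010,.044,'wide'),(.052,.083,'mid'),(.092,.128,'narrow')):
    k=s[(s[:,2]>lo)&(s[:,2]<hi)]
    # outer wall facing the camera only: extreme y
    print(nm,len(k),'y mid',(np.percentile(k[:,1],1)+np.percentile(k[:,1],99))/2,'xmax',np.percentile(k[:,0],98))
s=P[130:185,150:195].reshape(-1,3);s=s[(s[:,2]>.065)&(s[:,2]<.082)]
print('pen',cv2.minAreaRect(s[:,:2].astype(np.float32)))
b0,_=load('scene',0)
print('note/mouse/stapler/tape diff',[int(np.median(np.abs(b[v-15:v+15,u-15:u+15].astype(int)-b0[v-15:v+15,u-15:u+15]))) for u,v in((357,164),(168,227),(102,210),(341,232))])
"
```

```text
t 30.72 tcp [0.5186 0.1443 0.2507] yaz 0.3 tilt 0.43 F [-0.1 -0.3  0.3] T [-0.01 -0.01 -0.  ] open 0.998 q [ 0.08 -0.01  1.91  0.    1.26  0.08]
tower top z [0.1293 0.1314] expect .130
wide 213 y mid -0.010891140201718986 xmax 0.7025146058921556
mid 177 y mid -0.011028450246319892 xmax 0.6980065536631409
narrow 325 y mid -0.01215019819847375 xmax 0.6931650620756025
pen ((0.36776572465896606, -0.27051544189453125), (0.03495582938194275, 0.03092283569276333), 41.380584716796875)
note/mouse/stapler/tape diff [1, 3, 2, 2]
```

View pics/s13.png

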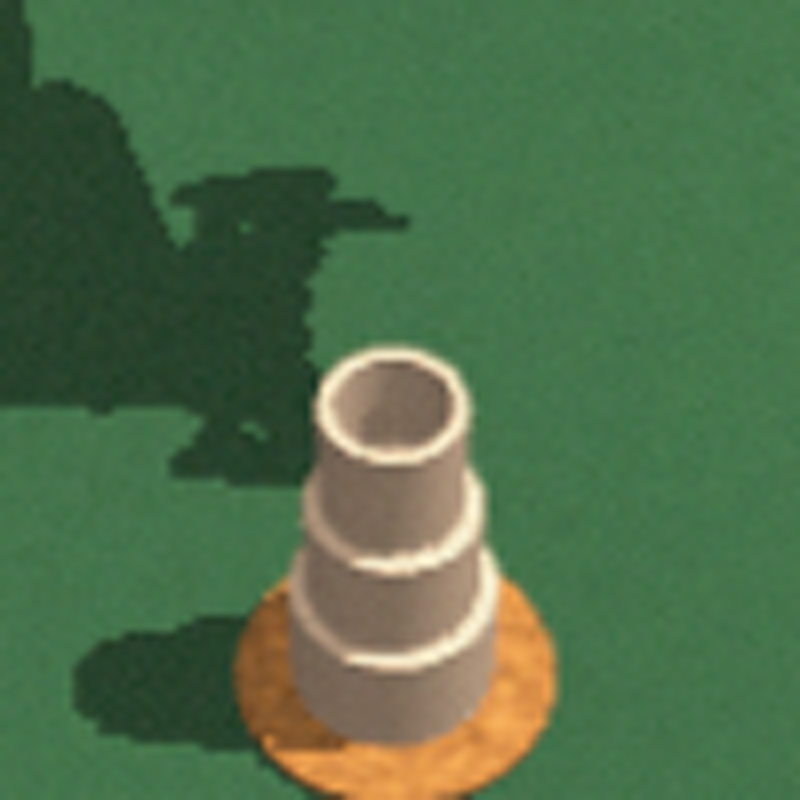

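View pics/t13.png

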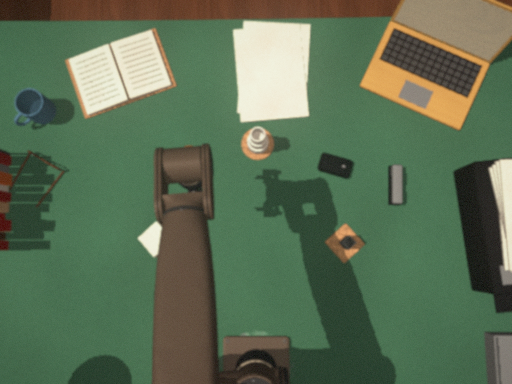

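The tower stands straight on the round coaster (crop, about (395,540); top view (258,139)), with its top at about 0.130 m as expected. The pen pot is on the square coaster at (347,242) in the top view, the bystanders are where they were, and the gripper is clear. Handing in.

```bash
python3 -c "
from plant import ctrl
print(ctrl.sign_off())"
```

```text
the job is handed in; nothing more can be done
None
```

The job is handed in, at about 31 s of the 128 s allowed. The pen pot stands on the square coaster, and the tower (wide, middle, narrow) stands on the round coaster. I centred each tower pot with a light squeeze across y, then gripped it along x.

**Last checks:**
- **Tower:** its top measured 0.129–0.131 m, against 0.130 m expected when fully seated. The foot of each upper pot went home at its predicted height with only about 1 N of contact. The three axes agreed within about 1.5 mm.
- **Pen pot:** upright and about 3 mm from the coaster centre.
- **Bystanders:** the scene view shows the mouse, note block, stapler and tape roll unchanged from the first picture.
- **Gripper:** clear of everything, about 0.2 m from the tower.

**Disagreements:**
- The two cameras differed by about 3–5 mm in absolute position, so I used the average and relied on the gripper squeezes for the stacking fits.
- The arm overshot by 2–5 mm after fast moves. I corrected this before each contact.
- The last top-view picture had the arm over part of the note block, so that check rests on the scene view alone.

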